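# Throw off the pawl and lower the envelope lift

## Task

The envelope pile on the bench lift has to come down for reloading. Take the release bar from its stand and, keeping your hand off the pawl, flick the pawl up with the bar until it falls back clear of the ratchet wheel; then lower the lift table gently all the way onto its bottom stop. Leave the bar standing in its stand again and the other desk things where they are.

Things in the scene. Friction and masses are not known exactly. Their poses are not given: they have to be found in the camera images.
- lift: Hand-cranked pile lift, grey steel, fixed. Origin on the desk below the ratchet wheel's centre; z up; x square to the shaft, pointing to the robot's right and away; y along the shaft: crank on the -y side, table and envelopes on the +y side. In mm in this frame: base plate x -115 to 135, y -50 to 275; columns at x 105, y 65 and 240, up to z 175; rack at x 42, y 29, up to z 190; free before x -115.
- wheel_centre (a point): Centre of the ratchet wheel on the shaft axis (lift x 0, y 0, z 85 mm): 16 saw teeth, tip radius 46, 12 wide. Cheek plates beside it: inner at y 12 to 20, x -45 to 90, up to z 147; outer at y -20 to -12, x -15 to 15, up to z 100, with a post at x 43 to 73 up to z 160.
- crank (a joint): Crank angle in rad, grows as the table goes down (35 mm per rad). Starts at -0.25 to 0.25; 1.65 is the bottom stop. A brake holds it wherever it is left, pawl on or off; winding down takes 1 to 5 N at the handle, but with the pawl on the wheel it jams within one tooth (0.4 rad).
- crank_grip (a point): Centre of the crank's handle: fixed round black grip 24 mm across, 84 long, along the lift's y (y -50 to -134, centre -92); crank arm at y -37 to -45. In the lift's frame it is at x = 100 cos(a), z = 85 + 100 sin(a) mm, a = 1.92 - crank angle: from nearly upright it goes over the top towards the lift's +x and down to near level.
- pawl: The steel pawl lying on top of the ratchet wheel, 0.12 kg, seated by gravity. Origin on its hinge, x from its free end towards the hinge. A bar 12 mm wide, 8 thick runs from the hinge 64 to -x; a nose at its end points 20 down into the teeth; beyond it a thumb tail 24 wide, 6 thick slopes 16 deg upward, ending 102 before the hinge. Lift by the tail: a rod pushed in behind the nose gets hooked.
- pawl_pin (a joint): Pawl angle in rad: about 0 (-0.1 to 0.15) in the wheel's teeth, grows as its free end is lifted; past about 1.65 it goes over by itself and falls to the lift's +x side, onto its stop at 2.30, where it stays.
- pawl_axis (a point): The pawl's hinge axis (along the lift's y), at the middle of the pawl's width: lift x 56, y 0, z 145 mm.
- pawl_tail (a point): Middle of the end of the pawl's thumb tail. With the pawl down it is about 102 mm from the hinge to the lift's -x, about 12 above it; free room below it down to the wheel: 40 mm.
- bar: The release bar: round steel rod 10 mm across, 120 long below a square wooden handle 20 by 20, 80 long; 200 in all, about 0.13 kg. Origin at the rod's lower end, z along the bar towards the handle. Stands loosely in its stand, leaning up to 7 deg.
- bar_grip (a point): Centre of the bar's handle, 160 mm from the rod's lower end; x and y square to the handle's flat sides.
- bar_tip (a point): Lower end of the rod, on its axis.
- stand_mouth (a point): Centre of the mouth of the bar's stand, 78 mm above the desk: an upright steel socket tube on a heavy round foot 90 across, fixed. The mouth is a funnel about 36 wide inside, narrowing over 18 to a bore of 17; the bore's floor is 16 above the desk.
- table_edge (a point): Middle of the upper front edge of the lift table's plate; 30 mm above the desk when fully down, 78 to 97 at the start. The envelope pile on it is 46 high, at lift x -85 to 77, y 50 to 264.
- ink_pad: Ink pad, 75 by 115 by 14 mm, bystander; origin under its centre.
- date_stamp: Hand stamp with turned wooden handle, 32 mm across, 84 high, bystander; origin under its centre.
- stamp_box: Open wooden box 130 by 170 by 55 mm, bystander; origin under its centre.
Mind the look-alikes: they are no part of the job. Of the things like the bar, leave any that is blue; of the rest the smaller one is meant. Of the things that look like the part that bears stand_mouth, the larger one is meant.

How it is judged:
By the outcome, as a careful person would: the job done as asked, in the order asked, and still so for the second after the job is handed in, with the robot touching nothing.
It also fails if it takes over 72 s, if anything falls off the work surface, if the arm or the gripper's body presses on something with over 40 N, if the wrist force passes 120 N, or if a joint passes its speed limit or range.

## Robot

A 7-joint arm with a two-finger parallel gripper is mounted at the origin on the work surface. World frame = base frame: x ahead of the robot, y to its left, z up, the work surface at z = 0. Lengths are in m, angles in degrees, forces in N, time in s.
With the tool pointing down it reaches from about 0.425 to 0.875 m from the base axis. Payload 4.7 kg.
Tool frame: the origin (TCP) lies at the very end of the fingers, on their centre line; the grasp point (between the pads) lies 19 mm behind it; z points along the fingers, y is the line along which they close (so a half turn about z gives the same grasp; the last joint's range is limited). The gripper opens to 87 mm and grips with 3 to 60 N. Pads are 19 mm wide; open, the fingers measure 117 mm over their backs; the gripper's body (75 mm by 190 mm) begins 51 mm behind the grasp point.
Start: joints at [-75.567, 18.392, -4.016, 83.108, 1.295, 78.541, -3.26], TCP at [0.153, 0.632, 0.223] pointing down, gripper open.
Joint ranges: [-163.93, 163.93], [-17.29, 119.83], [-79.2, 71.16], [3.27, 140.29], [-89.18, 269.18], [5.43, 117.66], [-154.24, 154.24]. Speed limits (degrees/s): [147.25, 147.25, 180, 180, 180, 180, 180].

## Interface

Orientations are given as [roll, pitch, yaw] about the fixed x, y, z axes, in that order (R = Rz(yaw) Ry(pitch) Rx(roll)).
In Python, from cell import telemetry, cams, env gives the robot as it stands.
- The arm moves only by the tool arm_command, never from a script. Its argument "series" is text: rows parted by semicolons, each of 5 numbers parted by spaces: the shift along the tool's x, y, z in mm, then the turn about the tool's z in rad, then the closure in counts, from 0 (fully open) to 255 (shut). A call has 1 to 20 rows; each row shifts and turns the commanded pose from where the row before left it, along the tool's axes as they then stand; what a row does not reach is not made up. A row lasts 1/12 s, in which the tool goes at most 41.7 mm and 7.16 degrees, less where a joint would pass 70% of its speed; a pose out of reach is approached as far as the arm can. A call is refused whole if a number of a shift passes 41.7 or a number of a turn 0.125, either way. A call with a gripper value outside its range is refused whole. The fingers move at their own pace and stop on an object; "squeeze" is the grip in N (left out, the last holds). Time passes only in rows, so rows that do not move let the fingers close. It gives the time, the measured TCP pose, the force, the opening and the grip force at its end, in the units of the state.
- telemetry.get_obs(): the state, without advancing time (a new reading comes with each control period).
- cams.read_camera(name): name is "scene" or "top" or "wrist"; returns the picture (400x640x3 uint8, blue, green, red); there is no depth.
- cams.calibration(name): a dict with "K" (3x3 intrinsics, pixels), "origin" and "rotation" of the camera in the world; the wrist camera has in their place "hand_eye" (4x4, takes a point from camera to tool coordinates, whose origin is the TCP and whose axes are the flange's). Camera axes: x right, y down, z forward; pixel columns grow to the right and rows downward; lengths in m; the calibration is good to about 2 mm. The wrist camera is an equidistant fisheye: a pixel r from the principal point sees the ray r / f radians off the axis. A picture is of the moment at which its call begins: read the wrist's pose just before it. calibration takes no time and is no camera call.
- env.sign_off(): hands the job in; it is judged then, once.
The state is a dict: "time_s": time; "qpos": joint angles; "joint_velocities": joint speeds; "effort": joint torques, N m; "tool_pos": TCP position; "tool_rot": TCP orientation; "force": force on the tool from outside, world axes, zero at the start; "wrist_torque": the same for the moment, N m; "grip_width": finger opening in m; "grasp_force": force on a finger pad.
Only numpy, scipy, OpenCV 4.12 (cv2) and the standard library are available. Lean on these libraries where they do the work, as an engineer would, in place of code of your own. Each camera call takes 0.05 s, during which the arm holds its last target. There are 200 camera calls.

## Working session

There is one attempt and no reset: what is moved stays moved. The work goes in short steps, Python scripts to look and compute and a tool call to move; the robot and the scene stay as the last step left them, time stands still between calls to the robot, and variables do not carry over. Pictures are saved under pics/ and viewed, at most 10 in all, crops included, and the job is handed in when it is done.

Besides the shell and the picture viewer there is one more tool, called after "Emit:" as name(argument=value, ...) on one line, values as JSON. arm_command: Moves the arm, as the interface text tells. Its arguments: {"type":"object","properties":{"series":{"type":"string"},"squeeze":{"type":"number"}},"required":["series"]}

```bash
mkdir -p pics; ls; python3 - <<'E'
from cell import telemetry, cams, env
import cv2,numpy as np
o=telemetry.get_obs();print(o)
for n in ["scene","top"]:
    im=cams.read_camera(n);cv2.imwrite(f"pics/{n}0.png",im)
    print(n,cams.calibration(n))
print(cams.calibration("wrist"))
E
```

```text
pics
{'time_s': 0.0, 'qpos': array([-75.56671538,  18.43972524,  -4.01669407,  83.1754332 ,
         1.29439593,  78.54065246,  -3.25928637]), 'joint_velocities': array([ 0.10022798,  0.06550796, -0.06832862, -0.00917363, -0.02986491,
       -0.12359012,  0.03373775]), 'effort': array([-6.83257986e-05, -4.91284633e+01, -4.03804053e-01, -3.12530851e+01,
       -6.38413173e-02,  4.34856664e-02,  1.85232666e-04]), 'tool_pos': array([0.15302468, 0.63115539, 0.22144947]), 'tool_rot': array([-1.79889405e+02,  4.81410284e-03,  1.66378178e+02]), 'force': array([ 0.01158715,  0.09384926, -0.28697618]), 'wrist_torque': array([ 0.04829621, -0.01292013,  0.00561167]), 'grasp_force': 0.0, 'grip_width': 0.08689066748037916}
scene {'K': array([[373.53416707,   0.        , 316.30973749],
       [  0.        , 373.53416707, 192.83268321],
       [  0.        ,   0.        ,   1.        ]]), 'origin': array([1.02205225, 0.149017  , 0.87668885]), 'rotation': array([-1.44893944e+02,  7.70443348e-02,  1.09893190e+02])}
top {'K': array([[367.98279984,   0.        , 317.58693892],
       [  0.        , 367.98279984, 197.55533007],
       [  0.        ,   0.        ,   1.        ]]), 'origin': array([ 0.37143947, -0.0538371 ,  1.2489932 ]), 'rotation': array([-171.79306897,    1.04023458,  -89.34070062])}
{'K': array([[309.70691629,   0.        , 317.05802303],
       [  0.        , 309.70691629, 195.43415815],
       [  0.        ,   0.        ,   1.        ]]), 'hand_eye': array([[-7.28324644e-05, -9.57286597e-01, -2.89140737e-01,
         8.02218271e-02],
       [ 9.99999916e-01,  4.69069360e-05, -4.07192154e-04,
         8.43307835e-04],
       [ 4.03362297e-04, -2.89140743e-01,  9.57286513e-01,
        -1.62278099e-01],
       [ 0.00000000e+00,  0.00000000e+00,  0.00000000e+00,
         1.00000000e+00]])}
```

View pics/scene0.png

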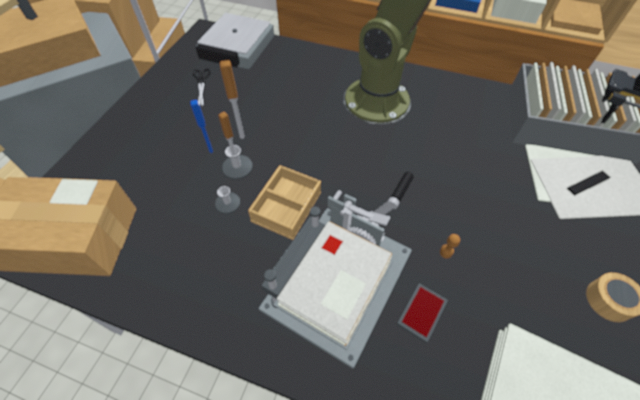

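View pics/top0.png

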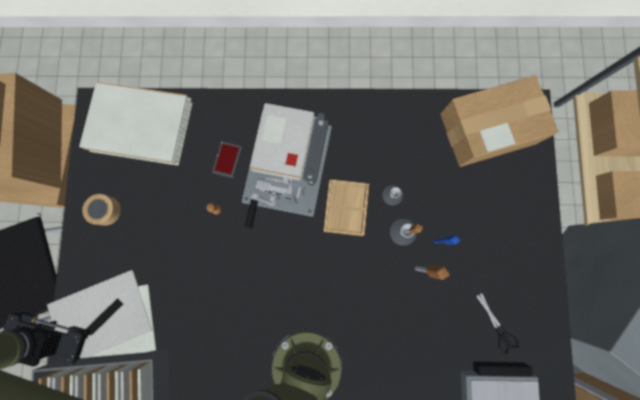

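Candidates for the bar: small orange handle at scene (227,130), larger orange at (231,85), blue at (199,120). Stands: (236,160), larger, and (226,198), smaller. I'll check these in close crops.

```bash
cat > h.py <<'E'
from cell import telemetry, cams, env
import cv2,numpy as np
from scipy.spatial.transform import Rotation as R
from scipy.optimize import least_squares
def rot(e): return R.from_euler('xyz',e,degrees=True).as_matrix()
def cam(n):
    c=cams.calibration(n);return c["K"],c["origin"],rot(c["rotation"])
def ray(n,u,v):
    K,o,Rm=cam(n);d=Rm@np.linalg.solve(K,[u,v,1]);return o,d/np.linalg.norm(d)
def proj(n,P):
    K,o,Rm=cam(n);p=K@(Rm.T@(np.asarray(P)-o));return p[:2]/p[2]
def atz(n,u,v,z):
    o,d=ray(n,u,v);return o+d*(z-o[2])/d[2]
def tri(a,b):  # pixels scene, top
    o1,d1=ray("scene",*a);o2,d2=ray("top",*b)
    t=np.linalg.lstsq(np.c_[d1,-d2],o2-o1,rcond=None)[0]
    p,q=o1+d1*t[0],o2+d2*t[1];return (p+q)/2,np.linalg.norm(p-q)
E
python3 - <<'E'
import cv2,numpy as np
s=cv2.imread("pics/scene0.png");t=cv2.imread("pics/top0.png")
def c(im,x,y,w,h,k):return cv2.resize(im[y:y+h,x:x+w],None,fx=k,fy=k,interpolation=cv2.INTER_CUBIC)
a=c(s,180,50,80,165,3.6)[:594];b=c(t,375,170,100,119,5)
o=np.zeros((595,800,3),np.uint8);o[:594,:288]=a;o[:595,298:798]=b
cv2.imwrite("pics/c1.png",o)
a=c(s,255,160,165,140,4.8)[:599,:800];cv2.imwrite("pics/c2.png",a[:599])
E
```

```text
(no output)
```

View pics/c1.png

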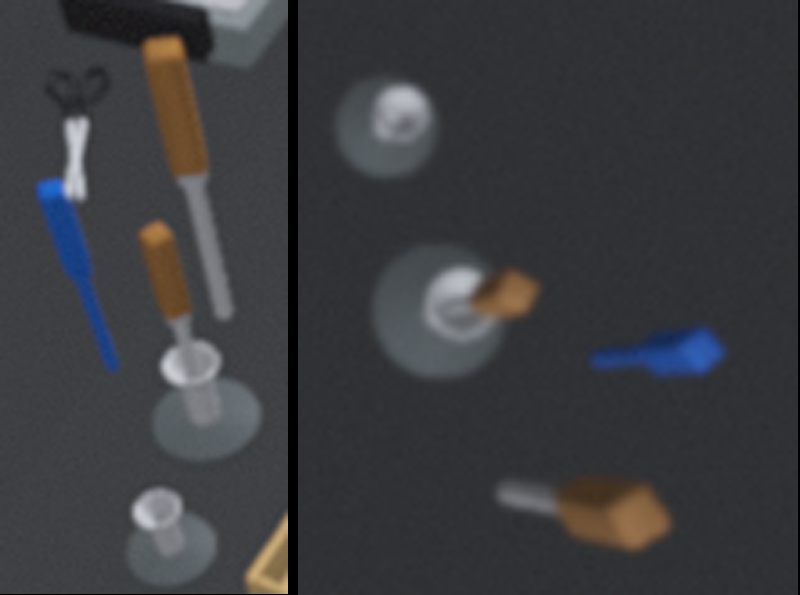

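View pics/c2.png

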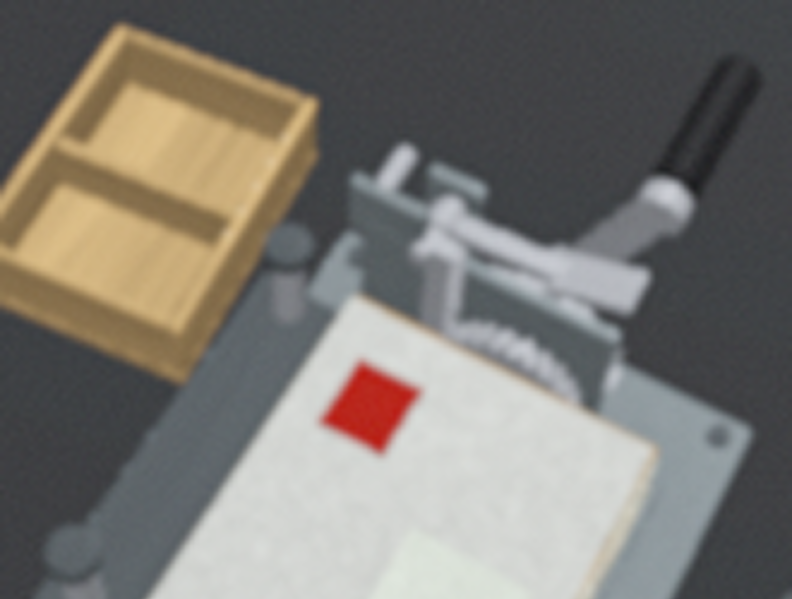

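The crops confirm the choice: the small orange bar stands in the larger stand, with its handle at scene (224–229, 114–138) and the mouth at (233,151). Lift corners, columns, pawl tail (386,221) and crank (409,175) can also be read. Now fitting poses.

```bash
python3 - <<'E'
from h import *
f=lambda x,y:(255+x/4.8,160+y/4.8)
obs=[("scene",f(750,430),(-115,-50,5)),("scene",(351,361),(-115,275,5)),("scene",(261,307),(135,275,5)),
("scene",f(292,240),(105,65,175)),("scene",f(75,548),(105,240,175)),("scene",f(630,295),(-46,0,156)),
("scene",f(488,187),(73,-20,160)),("scene",f(620,335),(-45,20,147)),("scene",f(352,180),(90,16,147)),
("top",(312,216),(135,-50,5)),("top",(331,124),(135,275,5)),("top",(242,205),(-115,-50,5))]
def P(p,l):
    c,s=np.cos(p[2]),np.sin(p[2]);x,y,z=np.array(l)/1e3
    return np.array([p[0]+c*x-s*y,p[1]+s*x+c*y,z])
def res(p):return np.concatenate([proj(n,P(p,l))-uv for n,uv,l in obs])
best=min((least_squares(res,[.5,.1,a],loss='soft_l1') for a in (-1,-1.6,-2)),key=lambda r:r.cost)
print(best.x,np.degrees(best.x[2]));print(res(best.x).reshape(-1,2).round(1))
p=best.x
g=lambda c:[(100*np.cos(1.92-c),y,85+100*np.sin(1.92-c)) for y in(-50,-134)]
ob2=[f(740,72),f(672,200)]
for c in np.arange(-.25,.26,.1):print(c,[proj("scene",P(p,q)).round(1) for q in g(c)],[proj("top",P(p,q)).round(1) for q in g(c)])
for n,l in dict(hinge=(56,0,145),tail=(-46,0,157)).items():print(n,P(p,l),proj("top",P(p,l)),proj("scene",P(p,l)))
q=lambda x,y:(180+x/3.6,50+y/3.6);t=lambda x,y:(375+(x-298)/5,170+y/5)
for n,a,b in [("htop",(157,232),(517,290)),("hbot",(178,316),(482,297)),("mouth",(191,363),(462,303))]:print(n,tri(q(*a),t(*b)))
for a in [("scene",*q(191,363)),("top",*t(462,303))]:print(atz(*a,.078))
print(atz("scene",*q(207,420),.006),atz("top",*t(440,310),.006))
# bystanders
print("stamp",atz("scene",448,255,0),"pad",atz("scene",424,312,.01))
E
```

```text
[ 0.55687317  0.10851366 -1.7555011 ] -100.58280381955542
[[  0.4  -0.8]
 [  3.    5.7]
 [ -2.    1.1]
 [ -0.6  -0.7]
 [  0.   -1.1]
 [  2.    0.1]
 [-11.2  -6.7]
 [ -0.7   0.3]
 [  3.1   5.8]
 [  1.2   1.3]
 [  0.4   2.7]
 [ -0.4  -1.8]]
-0.25 [array([402.3, 204.6]), array([416.2, 179.1])] [array([248.5, 200. ]), array([242.2, 227.7])]
-0.15 [array([399.2, 201.7]), array([413.3, 176.4])] [array([251. , 200.3]), array([244.7, 228.2])]
-0.04999999999999999 [array([395.9, 199. ]), array([410.1, 173.7])] [array([253.6, 200.7]), array([247.3, 228.7])]
0.050000000000000044 [array([392.3, 196.4]), array([406.7, 171.3])] [array([256.5, 201.1]), array([250.2, 229.2])]
0.15000000000000002 [array([388.5, 194. ]), array([403.1, 169. ])] [array([259.6, 201.6]), array([253.3, 229.8])]
0.25 [array([384.6, 191.8]), array([399.3, 167. ])] [array([262.8, 202.2]), array([256.5, 230.5])]
hinge [0.54658842 0.05346619 0.145     ] [289.57645712 192.05801592] [347.46294821 204.95419635]
tail [0.56532136 0.15373122 0.157     ] [256.23142286 185.0302974 ] [388.27745126 221.35143899]
htop (array([ 0.43643683, -0.3156869 ,  0.21528286]), np.float64(0.002560555760998747))
hbot (array([ 0.43748885, -0.31631959,  0.13080598]), np.float64(0.0019654770854699096))
mouth (array([ 0.43686358, -0.31654404,  0.07669539]), np.float64(0.0016014027926108054))
[ 0.43762676 -0.31497143  0.078     ]
[ 0.43712201 -0.31700218  0.078     ]
[ 0.43692395 -0.31522216  0.006     ] [ 0.43632126 -0.31838105  0.006     ]
stamp [0.51164564 0.32257889 0.        ] pad [0.6821065  0.28997236 0.01      ]
```

```bash
python3 - <<'E'
from h import *
q=lambda x,y:(180+x/3.6,50+y/3.6);t=lambda x,y:(375+(x-298)/5,170+y/5)
for n,a,b in [("bigtop",(163,45),(640,518)),("bigtip",(224,315),(507,492)),("bluetop",(51,188),(704,350)),("bluetip",(113,366),(596,358)),("smallstand",(157,510),(402,114))]:print(n,tri(q(*a),t(*b)))
# move plan: tool axes for waypoints
o=telemetry.get_obs();Rm=rot(o["tool_rot"]);p=o["tool_pos"]
for w in [(0.42,0.30,0.42),(0.437,-.25,.42)]:
    w=np.array(w);print(((w-p)@Rm*1e3).round(0));p=w
E
```

```text
bigtop (array([ 0.31602256, -0.36037467,  0.27646162]), np.float64(0.001708512771452038))
bigtip (array([ 0.31614453, -0.36201062, -0.0046474 ]), np.float64(0.0010671094402449127))
bluetop (array([ 0.40500802, -0.42479631,  0.19702842]), np.float64(0.001784456841427731))
bluetip (array([ 0.40557936, -0.42331466, -0.00140796]), np.float64(0.0004916693126517954))
smallstand (array([ 0.56101975, -0.28523901,  0.05566246]), np.float64(0.0012633241466661802))
[-337. -259. -198.]
[-146. -531.    1.]
```

Emit:
arm_command(series="0 0 -15 0.117 0;0 0 -15 0.117 0;0 0 -15 0.117 0;0 0 -15 0.117 0;0 0 -15 0.117 0;0 0 -15 0.117 0;0 0 -15 0.117 0;0 0 -15 0.117 0;0 0 -15 0.117 0;0 0 -15 0.117 0;0 0 -15 0.117 0;0 0 -15 0.117 0;0 0 -15 0.117 0;-24 28 0 0 0;-24 28 0 0 0;-24 28 0 0 0;-24 28 0 0 0;-24 28 0 0 0;-24 28 0 0 0;-24 28 0 0 0")

```text
time_s: 1.77
tool_pos: [0.3151, 0.4283, 0.4172]
tool_rot: [-180.0, 0.0, 79.2]
force: [1.6, 0.7, 0.3]
grip_width: 0.0866
grasp_force: 0.0
```

Emit:
arm_command(series="-24 28 0 0 0;-24 28 0 0 0;-24 28 0 0 0;-24 28 0 0 0;-24 28 0 0 0;-24 28 0 0 0;-24 28 0 0 0;0 0 0 0 0;0 0 0 0 0")

```text
time_s: 2.52
tool_pos: [0.4766, 0.2257, 0.4174]
tool_rot: [-180.0, 0.0, 78.9]
force: [-0.5, 1.2, -0.1]
grip_width: 0.0872
grasp_force: 0.0
```

```bash
cat >> h.py <<'E'
def wsave(name):
    o=telemetry.get_obs();im=cams.read_camera("wrist");cv2.imwrite(f"pics/{name}.png",im)
    np.savez(f"pics/{name}.npz",p=o["tool_pos"],r=o["tool_rot"]);print(o["time_s"],o["tool_pos"],o["tool_rot"],o["qpos"].round(0));return im
def wpose(name):
    d=np.load(f"pics/{name}.npz");c=cams.calibration("wrist");T=np.eye(4);T[:3,:3]=rot(d["r"]);T[:3,3]=d["p"]
    return c["K"],T@c["hand_eye"]
def wray(name,u,v):
    K,T=wpose(name);a=np.array([u-K[0,2],v-K[1,2]])/K[0,0];th=np.linalg.norm(a)
    d=np.r_[a/max(th,1e-9)*np.sin(th),np.cos(th)];return T[:3,3],T[:3,:3]@d
def wproj(name,P):
    K,T=wpose(name);c=T[:3,:3].T@(np.asarray(P)-T[:3,3]);r=np.hypot(c[0],c[1]);th=np.arctan2(r,c[2])
    return K[:2,2]+K[0,0]*th*c[:2]/r
E
python3 -c "
from h import *
im=wsave('w1');cv2.imwrite('pics/w1b.png',cv2.resize(im,(800,500)))"
```

```text
2.5167 [0.47662791 0.22568094 0.41737805] [-1.79992557e+02  2.13596705e-02  7.88895668e+01] [-56.   2.  29.  81.  -1.  98. -38.]
```

View pics/w1b.png

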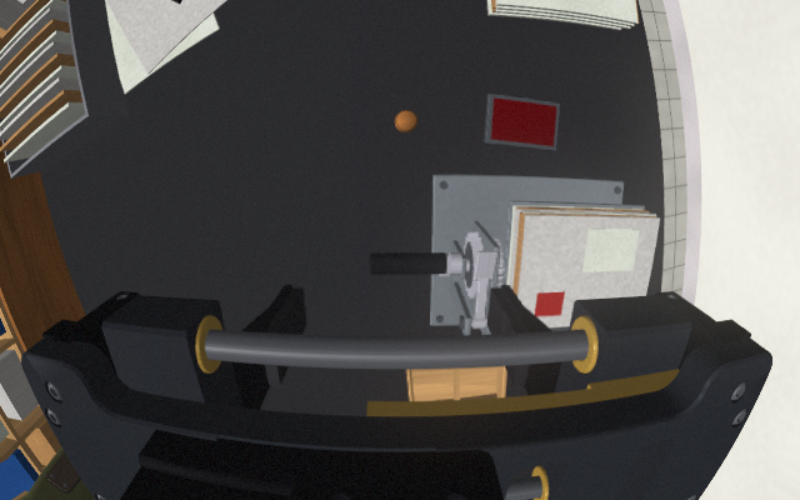

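The wrist view shows the lift square in view: base corners at (433,175) and (624,181), pawl tail ≈(484,248), crank grip (371–446, 263). A closer crop:

```bash
python3 -c "
import cv2
im=cv2.imread('pics/w1.png')[135:275,290:480];cv2.imwrite('pics/w1c.png',cv2.resize(im,None,fx=4.2,fy=4.2,interpolation=cv2.INTER_CUBIC))"
```

```text
(no output)
```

View pics/w1c.png

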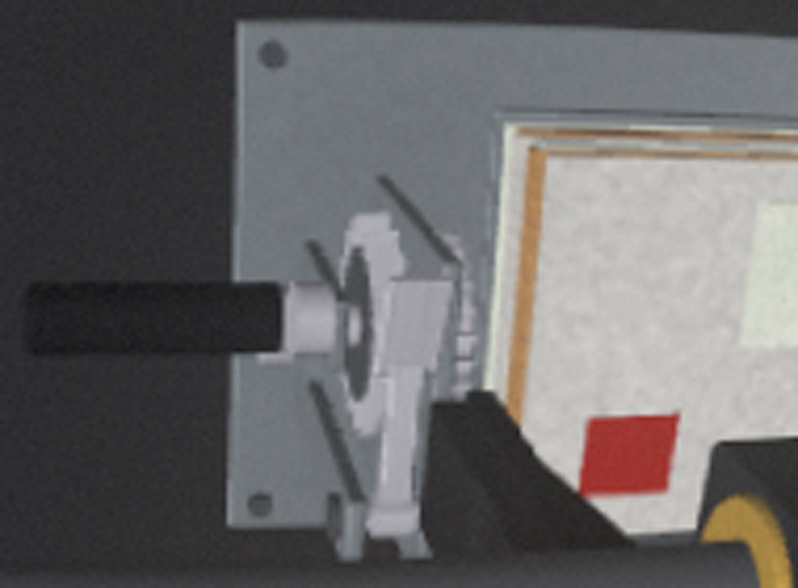

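```bash
python3 - <<'E'
from h import *
f=lambda x,y:np.array((255+x/4.8,160+y/4.8));g=lambda x,y:np.array((290+x/4.2,135+y/4.2))
def P(p,l):
    c,s=np.cos(p[2]),np.sin(p[2]);x,y,z=np.array(l)/1e3
    return np.array([p[0]+c*x-s*y,p[1]+s*x+c*y,z])
def grip(c,y):return (100*np.cos(1.92-c),y,85+100*np.sin(1.92-c))
def tail(b):
    r=np.hypot(102,12);a=np.pi-np.arctan2(12,102)-b;return (56+r*np.cos(a),0,147+r*np.sin(a))
w=lambda P:wproj("w1",P);s=lambda P:proj("scene",P);t=lambda P:proj("top",P)
def res(p):
    return np.concatenate([
    w(P(p,(-115,-50,8)))-g(237,20),w(P(p,(135,-50,8)))-g(228,525),w(P(p,(-115,275,8)))-(624/1.25,181/1.25),
    w(P(p,(-45,16,147)))-g(460,262),w(P(p,tail(p[4])))-g(421,280),
    w(P(p,grip(p[3],-134)))-g(27,318),w(P(p,grip(p[3],-50)))-g(283,318),
    s(P(p,(-115,-50,8)))-f(750,430),s(P(p,(135,275,8)))-(261,307),s(P(p,(105,65,175)))-f(292,240),s(P(p,(105,240,175)))-f(75,548),
    s(P(p,tail(p[4])))-f(640,290),s(P(p,(-45,16,147)))-f(616,335),s(P(p,grip(p[3],-134)))-f(740,72),
    t(P(p,(135,-50,8)))-(312,216),t(P(p,(135,275,8)))-(331,124),t(P(p,(-115,-50,8)))-(242,205)])
b=least_squares(res,[.557,.109,-1.755,0,0],loss='soft_l1');print(b.x,np.degrees(b.x[2]));print(res(b.x).reshape(-1,2).round(1))
p=b.x
print("tail",tail(p[4]),P(p,tail(p[4])),"grip",grip(p[3],-92),P(p,grip(p[3],-92)))
np.save("lift.npy",p)
E
```

```text
[ 0.56047844  0.10868941 -1.75760198 -0.02322106  0.07090098] -100.70317551371986
[[ 0.1 -0.4]
 [-0.3  0. ]
 [-0.5 -0.2]
 [-1.5 -0. ]
 [ 0.3 -0.2]
 [-0.3  0.1]
 [-0.4 -0.4]
 [ 0.4  0. ]
 [-2.9  1.9]
 [-1.   0.5]
 [-0.8  0.3]
 [-0.2 -0. ]
 [ 0.5  0.4]
 [-0.1 -0.7]
 [ 1.1  0.2]
 [ 0.5  1.5]
 [-0.7 -3.1]]
tail (np.float64(-44.89363385989276), 0, np.float64(166.1956934374849)) [0.56881613 0.15280201 0.16619569] grip (np.float64(-36.38750148009417), -92, np.float64(178.14477836162445)) [0.47683693 0.1615302  0.17814478]
```

Emit:
arm_command(series="-36 4.3 0 0 0;-36 4.3 0 0 0;-36 4.3 0 0 0;-36 4.3 0 0 0;-36 4.3 0 0 0;-36 4.3 0 0 0;-36 4.3 0 0 0;-36 4.3 0 0 0;-36 4.3 0 0 0;-36 4.3 0 0 0;-36 4.3 0 0 0;-36 4.3 0 0 0;-36 4.3 0 0 0;-36 4.3 0 0 0;-36 4.3 0 0 0;0 0 25 0 0;0 0 25 0 0;0 0 25 0 0;0 0 25 0 0;0 0 25 0 0")

```text
time_s: 4.23
tool_pos: [0.4389, -0.3122, 0.291]
tool_rot: [-180.0, -0.1, 79.4]
force: [0.2, 0.3, -0.1]
grip_width: 0.0873
grasp_force: 0.0
```

Emit:
arm_command(series="0 0 10 0 0;0 0 0 0 0;0 0 0 0 0")

```text
time_s: 4.48
tool_pos: [0.4386, -0.3133, 0.283]
tool_rot: [-180.0, -0.0, 79.3]
force: [-0.2, 0.4, -0.0]
grip_width: 0.0867
grasp_force: 0.0
```

```bash
python3 -c "
from h import *
im=wsave('w2');print(wproj('w2',(.4365,-.3157,.215)),wproj('w2',(.437,-.316,.078)))
im=im[130:290,210:420];cv2.imwrite('pics/w2c.png',cv2.resize(im,None,fx=3.7,fy=3.7,interpolation=cv2.INTER_CUBIC))"
```

```text
4.4833 [ 0.43862645 -0.31325251  0.28296783] [-1.79998619e+02 -7.35741739e-03  7.93329311e+01] [-31.   5.  68.  95.  -5.  83.  27.]
[315.77993888 211.92074924] [316.65717253 173.70479529]
```

View pics/w2c.png

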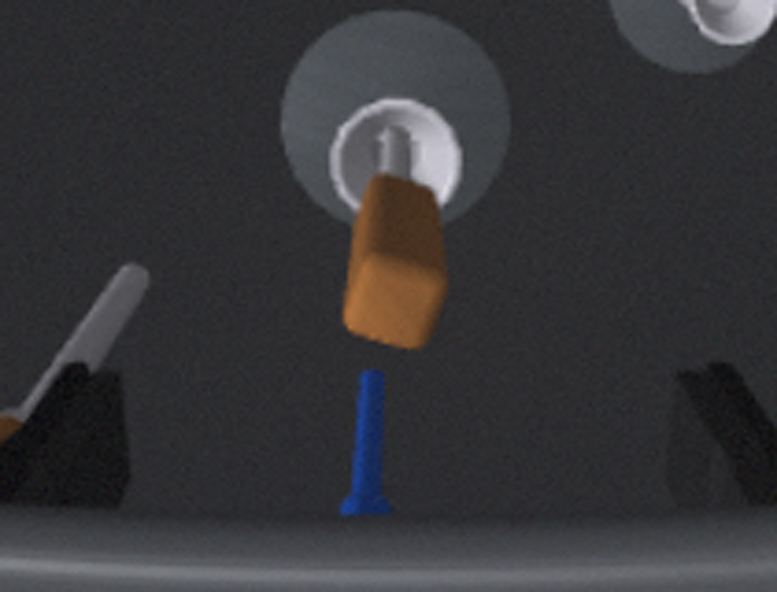

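Handle's top face is at wrist px (316.5,212.4), within 1 px of prediction, turned about 16° to the tool. I'll turn 0.28 rad, go down and grip.

Emit:
arm_command(series="-3 -0.5 0 0.0933 0;0 0 0 0.0933 0;0 0 0 0.0933 0;0 0 25 0 0;0 0 25 0 0;0 0 25 0 0;0 0 25 0 0;0 0 26 0 0;0 0 0 0 0;0 0 0 0 0;0 0 0 0 255;0 0 0 0 255;0 0 0 0 255;0 0 0 0 255;0 0 0 0 255;0 0 0 0 255;0 0 0 0 255;0 0 0 0 255", squeeze=20)

```text
time_s: 6.03
tool_pos: [0.4368, -0.317, 0.1566]
tool_rot: [-180.0, -0.0, 63.2]
force: [0.1, 0.8, -0.2]
grip_width: 0.0417
grasp_force: 0.0
```

```bash
python3 -c "
from h import *
o=telemetry.get_obs();print(o['qpos'].round(1),o['tool_pos'],o['force'],o['grip_width'],o['grasp_force'])"
```

```text
[-25.1  13.6  66.2 105.6 -13.3  69.3  18.5] [ 0.43684829 -0.31695794  0.15655061] [ 0.11220816  0.8134889  -0.17117134] 0.041656342221403374 0.0
```

Emit:
arm_command(series="0 0 0 0 255;0 0 0 0 255;0 0 0 0 255;0 0 0 0 255;0 0 0 0 255;0 0 0 0 255;0 0 0 0 255;0 0 -10 0 255;0 0 -10 0 255;0 0 -10 0 255;0 0 -10 0 255;0 0 -10 0 255;0 0 0 -0.0933 255;0 0 0 -0.0933 255;0 0 0 -0.0933 255;0 0 0 0 255")

```text
time_s: 7.37
tool_pos: [0.4371, -0.3171, 0.2075]
tool_rot: [179.9, -0.0, 79.4]
force: [0.2, 0.0, -0.7]
grip_width: 0.0199
grasp_force: 20.0
```

```bash
python3 -c "
from h import *
o=telemetry.get_obs();print(o['qpos'].round(1),o['tool_pos'],o['force'],o['wrist_torque'],o['grip_width'],o['grasp_force'])"
```

```text
[-25.2   8.7  64.3 101.9  -8.2  74.4  30.4] [ 0.43712452 -0.31706601  0.20749157] [ 0.20122866  0.01337522 -0.71211129] [-0.13062002  0.10516016 -0.00377142] 0.019891809089930178 19.974532609339803
```

Emit:
arm_command(series="0 0 0 0 255;7 0 0 0 255;6 0 0 0 255;12.9 0 0.6 0 255;12.9 0 1.7 0 255;12.6 0 2.8 0 255;12.4 0 3.9 0 255;12 0 5 0 255;11.5 0 6 0 255;10.9 0 7 0 255;10.3 0 7.9 0 255;9.5 0 8.7 0 255;8.8 0 9.6 0 255;0 0 0 0 255;0 0 0 0 255", squeeze=8)

```text
time_s: 8.62
tool_pos: [0.4599, -0.1917, 0.1524]
tool_rot: [-179.9, 0.0, 79.3]
force: [-0.7, 0.6, -1.3]
grip_width: 0.0197
grasp_force: 8.0
```

```bash
python3 -c "
from h import *
o=telemetry.get_obs();print(o['qpos'].round(1),o['tool_pos'],o['force'],o['wrist_torque'],o['grip_width'],o['grasp_force'])
im=wsave('w3');s=cams.read_camera('scene');cv2.imwrite('pics/s3.png',s)
a=cv2.resize(im,(400,250));b=cv2.resize(s[50:220,170:360],None,fx=3,fy=3,interpolation=cv2.INTER_CUBIC)
c=cv2.resize(im[130:300,210:420],None,fx=1.05,fy=1.05)
o=np.zeros((510,800,3),np.uint8);o[:510,:570]=b;o[:178,575:795]=c[:178,:220];cv2.imwrite('pics/v3.png',o)"
```

```text
[-37.2   2.7  58.9 111.1  -2.5  67.7  11.9] [ 0.45987567 -0.19170715  0.15242103] [-0.68290989  0.57756771 -1.26538056] [-0.04399681  0.02721006  0.00061369] 0.019710602891488013 7.986805094406009
8.6167 [ 0.45987567 -0.19170715  0.15242103] [-1.79877272e+02  5.13029009e-03  7.92654546e+01] [-37.   3.  59. 111.  -2.  68.  12.]
```

View pics/v3.png

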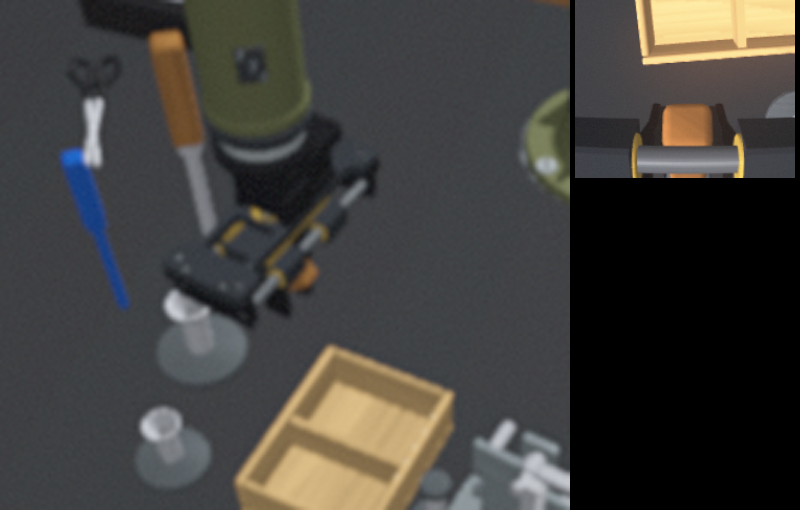

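Emit:
arm_command(series="0 0 0 0 255;0 0 0 0 255;0 0 0 0 255;0 0 -10 0 255;0 0 -25 0 255;0 0 -35 0 255;0 0 -40 0 255;0 0 -40 0 255;0 0 -40 0 255;0 0 -20 0 255;0 0 0 0 255", squeeze=60)

```text
time_s: 9.63
tool_pos: [0.4625, -0.1937, 0.3691]
tool_rot: [179.5, -0.1, 79.2]
force: [-0.3, -1.7, -1.3]
grip_width: 0.0195
grasp_force: 60.0
```

```bash
cat >> h.py <<'E'
LP=np.load("lift.npy")
def L2W(l):
    c,s=np.cos(LP[2]),np.sin(LP[2]);x,y,z=np.array(l)/1e3
    return np.array([LP[0]+c*x-s*y,LP[1]+s*x+c*y,z])
def W2L(P):
    c,s=np.cos(LP[2]),np.sin(LP[2]);d=np.asarray(P)-[LP[0],LP[1],0];return np.array([c*d[0]+s*d[1],-s*d[0]+c*d[1],d[2]])*1e3
def grasp(o): return o["tool_pos"]+rot(o["tool_rot"])@[0,0,-.019]
E
python3 -c "
from h import *
o=telemetry.get_obs();print(o['qpos'].round(1),o['tool_pos'],o['tool_rot'],o['force'],o['grasp_force'])
Rm=rot(o['tool_rot']);g=grasp(o);print('grasp lift',W2L(g),'tip',W2L(g)+[124.3,0,-100.7])
tgt=L2W((-90-124.3,0,240+100.7));print(((tgt-g)@Rm*1e3).round(1))
"
```

```text
[-39.9  -6.8  55.1  91.1   5.4  92.2   4.5] [ 0.46252744 -0.19369243  0.36905082] [ 1.79477044e+02 -7.17163721e-02  7.91812218e+01] [-0.28219205 -1.68852082 -1.32453659] 59.98204484581947
grasp lift [315.33615775 -40.26168104 388.0500125 ] tip [439.63615775 -40.26168104 287.3500125 ]
[529.7  38.8  48.4]
```

Emit:
arm_command(series="20 2.6 0 0 255;35.3 2.6 0 0 255;35.3 2.6 0 0 255;35.3 2.6 0 0 255;35.3 2.6 0 0 255;35.3 2.6 0 0 255;35.3 2.6 0 0 255;35.3 2.6 0 0 255;35.3 2.6 0 0 255;35.3 2.6 0 0 255;35.3 2.6 0 0 255;35.3 2.6 0 0 255;35.3 2.6 0 0 255;35.3 2.6 0 0 255;35.3 2.6 0 0 255;15.5 0 20 0 255;0 0 28 0 255;0 0 0 0 255;0 0 0 0 255")

```text
time_s: 11.22
tool_pos: [0.5968, 0.3198, 0.3134]
tool_rot: [-179.8, 0.2, 79.2]
force: [0.7, 0.1, -0.3]
grip_width: 0.0193
grasp_force: 60.0
```

```bash
python3 -c "
from h import *
o=telemetry.get_obs();print(o['qpos'].round(1),o['tool_pos'],o['tool_rot'],o['force'],o['wrist_torque'])
g=grasp(o);gl=W2L(g);tl=gl+[124.3,0,-100.7];print('grasp',gl,'tip',tl)
cl=gl-[31*1.0,0,-25]; 
w=wsave('w4');s=cams.read_camera('scene');t=cams.read_camera('top');cv2.imwrite('pics/s4.png',s);cv2.imwrite('pics/t4.png',t)
def crop(im,c,sx,sy,k):
    x,y=int(c[0]-sx/2),int(c[1]-sy/2);print(x,y,k);return cv2.resize(im[y:y+sy,x:x+sx],None,fx=k,fy=k,interpolation=cv2.INTER_CUBIC)
tw=L2W(tl);ps,pt,pw=proj('scene',tw),proj('top',tw),wproj('w4',tw);print(ps,pt,pw)
o=np.zeros((600,800,3),np.uint8)
o[:300,:400]=crop(s,ps,80,60,5);o[:300,400:]=crop(t,pt,80,60,5);o[300:,:400]=crop(w,pw,133,100,3)[:300,:399].repeat(1,1) if 0 else cv2.resize(crop(w,pw,132,100,3),(400,300))
cv2.imwrite('pics/v4.png',o)"
```

```text
[-55.3  23.1  35.8  71.  -13.2  90.2 -32.4] [0.59679643 0.3198448  0.31344919] [-179.81939909    0.21457561   79.19306144] [ 0.72896591  0.07628372 -0.29837038] [-0.05385984 -0.00831302 -0.02314508]
grasp [-214.29787306   -3.46983238  332.44896259] tip [-89.99787306  -3.46983238 231.74896259]
11.2167 [0.59679643 0.3198448  0.31344919] [-179.81939909    0.21457561   79.19306144] [-55.  23.  36.  71. -13.  90. -32.]
[414.19882504 212.22751939] [235.9751032  177.29230456] [318.23386612 320.14993044]
374 182 5
195 147 5
252 270 3
```

View pics/v4.png

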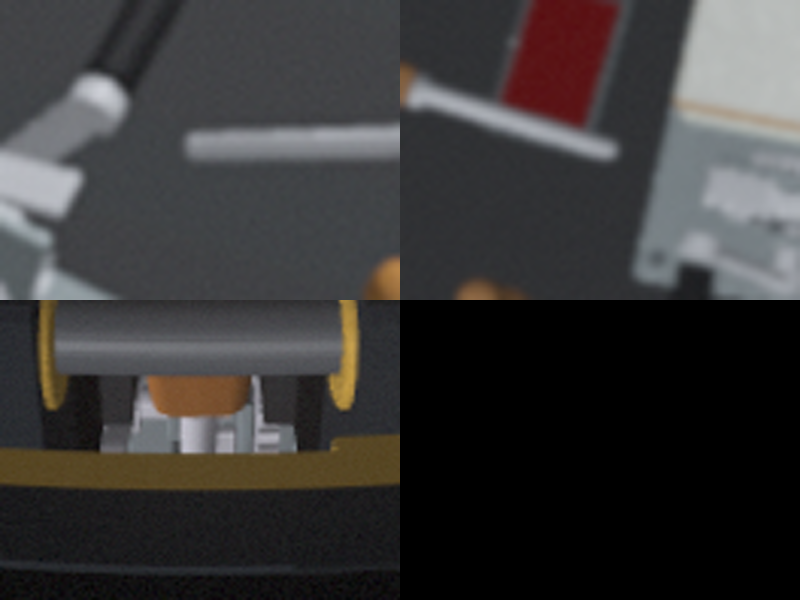

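The bar is held leaning well; its tip is at scene (411.6,211.4) and top (237.4,177.4), 1–3 px from prediction. Triangulating it.

```bash
python3 -c "
from h import *
P,e=tri((411.6,211.4),(237.4,177.4));print(W2L(P),e)
d=np.load('pics/w4.npz');g=W2L(d['p']+[0,0,.019])
# fit tip with fixed length 160 and lean in tool x plane
def f(a):
    t=L2W(g+160*np.array([np.sin(a[0])*np.cos(a[1]),np.sin(a[0])*np.sin(a[1]),-np.cos(a[0])]))
    return np.r_[proj('scene',t)-(411.8,211.4),proj('top',t)-(237.2,177.4)]
b=least_squares(f,[.9,0]);print(np.degrees(b.x),f(b.x),g)
a=b.x;v=160*np.array([np.sin(a[0])*np.cos(a[1]),np.sin(a[0])*np.sin(a[1]),-np.cos(a[0])]);print('tip',v,g+v)
# check scene tail vs tip vs pixel bias
print(proj('scene',L2W((-45,0,163))),proj('top',L2W((-45,0,163))))
"
```

```text
[-85.27488194  -2.80766792 231.9761889 ] 0.0012866037839570571
[53.1400719   0.97493289] [ 0.75350011 -0.45282176 -0.15363484 -0.90911505] [-214.22682619   -3.52985058  332.44919022]
tip [127.99816985   2.17820006 -95.97772638] [-86.22865634  -1.35165052 236.47146384]
[387.96209526 221.14049959] [256.18050365 183.52992125]
```

Emit:
arm_command(series="0 2 12 0 255;0 0 15 0 255;0 0 15 0 255;0 0 15 0 255;0 0 15 0 255;0 0 15 0 255;0 0 10 0 255;0 0 0 0 255;-9 0 0 0 255;-10 0 0 0 255;-10 0 0 0 255;-10 0 0 0 255;-8 0 0 0 255;-6 0 0 0 255;0 0 0 0 255;0 0 0 0 255")

```text
time_s: 12.7
tool_pos: [0.59, 0.268, 0.2187]
tool_rot: [180.0, -0.1, 79.2]
force: [0.3, -0.1, -0.9]
grip_width: 0.0196
grasp_force: 60.0
```

```bash
python3 -c "
from h import *
o=telemetry.get_obs();print(o['qpos'].round(1),o['tool_rot'],o['force'],o['wrist_torque'],o['grip_width'])
g=W2L(grasp(o));print(g,g+[128,1.5,-98])
"
```

```text
[-54.7  20.5  36.2  85.  -12.2  78.4 -28.5] [ 1.79986867e+02 -5.57843115e-02  7.91976304e+01] [ 0.29507919 -0.13424777 -0.91512855] [0.01501491 0.03418939 0.04452717] 0.01956583464173161
[-161.99809204   -0.62935362  237.74513446] [-33.99809204   0.87064638 139.74513446]
```

Emit:
arm_command(series="0 0 -7.8 0 255;-0.5 0 -7.8 0 255;-1.2 0 -7.8 0 255;-1.8 0 -7.6 0 255;-2.5 0 -7.4 0 255;-3.1 0 -7.2 0 255;-3.7 0 -6.9 0 255;-4.3 0 -6.5 0 255;-4.9 0 -6.1 0 255;-5.4 0 -5.7 0 255;-5.9 0 -5.2 0 255;-6.3 0 -4.7 0 255;0 0 0 0 255;0 0 0 0 255")

```text
time_s: 13.87
tool_pos: [0.5827, 0.2287, 0.2996]
tool_rot: [180.0, -0.0, 79.2]
force: [-0.4, 0.2, -1.2]
grip_width: 0.0194
grasp_force: 60.0
```

```bash
python3 -c "
from h import *
o=telemetry.get_obs();print(o['qpos'].round(1),o['tool_rot'],o['force'],o['wrist_torque'],o['grip_width'])
g=W2L(grasp(o));print(g,g+[128,1.5,-98])
s=cams.read_camera('scene');cv2.imwrite('pics/s5.png',s);t=cams.read_camera('top');cv2.imwrite('pics/t5.png',t)
for n,a in (('s',s),('t',t)):
  b=cv2.imread('pics/%s4.png'%n);d=cv2.absdiff(a,b).max(2)
  nm={'s':'scene','t':'top'}[n]
  for k,P in dict(tail0=(-45,0,163)).items():
    u,v=proj(nm,L2W(P)).astype(int);print(nm,k,d[v-3:v+4,u-3:u+4].mean(),a[v,u],b[v,u])
  for bb in (0,.6,.9,1.1,1.3):
    an=np.pi-np.arctan2(12,102)-bb;u,v=proj(nm,L2W((56+103*np.cos(an),0,145+103*np.sin(an)))).astype(int);print(bb,u,v,a[v,u],b[v,u])
"
```

```text
[-53.9  15.9  37.9  81.1  -9.7  86.3 -27.2] [ 1.79960870e+02 -4.77750314e-02  7.91725501e+01] [-0.35462869  0.21206818 -1.18691356] [ 0.03647722 -0.07440105  0.00754915] 0.019438932140418533
[-122.01329314   -0.41278159  318.59375321] [  5.98670686   1.08721841 220.59375321]
scene tail0 79.75510204081633 [68 66 64] [174 168 165]
0 388 222 [68 65 62] [107 104 100]
0.6 381 204 [74 71 68] [75 73 69]
0.9 372 194 [115 110 108] [72 69 68]
1.1 365 188 [68 65 65] [70 66 66]
1.3 356 182 [70 68 66] [71 67 66]
top tail0 22.122448979591837 [131 127 118] [147 141 136]
0 256 183 [131 127 118] [147 141 136]
0.6 260 181 [174 168 164] [160 156 151]
0.9 267 182 [149 144 140] [145 140 134]
1.1 273 182 [125 119 116] [136 131 124]
1.3 280 183 [139 135 128] [138 134 127]
```

The tail has left its seat and sits near 0.9–1.0 rad on the bar. Continuing over the top.

Emit:
arm_command(series="-6.7 0 -4.1 0 255;-7 0 -3.5 0 255;-7.3 0 -2.9 0 255;-7.5 0 -2.2 0 255;-7.7 0 -1.6 0 255;-7.8 0 -0.9 0 255;-7.8 0 -0.2 0 255;-7.8 0 0.5 0 255;-7.8 0 1.2 0 255;-7.6 0 1.8 0 255;-7.4 0 2 0 255;-7 0 2 0 255;0 0 0 0 255;0 0 0 0 255;0 0 -20 0 255;0 0 -20 0 255;0 0 0 0 255")

```text
time_s: 15.38
tool_pos: [0.5674, 0.1425, 0.3507]
tool_rot: [179.7, -0.2, 79.3]
force: [0.2, 0.2, -0.4]
grip_width: 0.0195
grasp_force: 60.0
```

```bash
python3 -c "
from h import *
o=telemetry.get_obs();print(o['qpos'].round(1),o['tool_rot'],o['force'],o['wrist_torque'],o['grip_width'])
g=W2L(grasp(o));print(g,g+[128,1.5,-98])
s=cams.read_camera('scene');cv2.imwrite('pics/s6.png',s);b=cv2.imread('pics/s5.png')
for bb in (0,.9,1.0,1.3,1.5,1.7,1.9,2.1,2.2,2.3,2.4):
  for r in (103,85):
    an=np.pi-np.arctan2(12,102)-bb;u,v=proj('scene',L2W((56+r*np.cos(an),0,145+r*np.sin(an)))).astype(int);print(bb,r,u,v,s[v,u],b[v,u])
"
```

```text
[-51.4   9.5  40.4  81.9  -6.2  90.5 -22.2] [179.70327424  -0.19472134  79.29607644] [ 0.2359525   0.18221527 -0.40614015] [-0.06129723 -0.01819203 -0.05383189] 0.019452616470735516
[-34.44442642   0.39663133 369.7444477 ] [ 93.55557358   1.89663133 271.7444477 ]
0 103 388 222 [70 67 64] [68 65 62]
0 85 380 219 [94 91 88] [94 90 87]
0.9 103 372 194 [69 66 65] [115 110 108]
0.9 85 367 196 [69 67 64] [159 154 151]
1.0 103 369 191 [72 69 67] [163 158 155]
1.0 85 364 194 [72 67 66] [83 80 76]
1.3 103 356 182 [69 65 64] [70 68 66]
1.3 85 355 187 [70 66 66] [69 67 64]
1.5 103 348 178 [68 66 65] [68 65 65]
1.5 85 348 183 [68 66 66] [69 66 65]
1.7 103 339 175 [68 66 66] [70 68 66]
1.7 85 341 181 [71 67 66] [69 66 65]
1.9 103 331 174 [67 65 64] [69 65 64]
1.9 85 334 179 [66 64 62] [70 66 65]
2.1 103 324 173 [141 135 133] [70 67 67]
2.1 85 328 179 [187 181 178] [68 67 64]
2.2 103 321 174 [190 185 181] [71 68 65]
2.2 85 326 180 [191 185 182] [70 66 63]
2.3 103 318 174 [104 100  97] [71 68 64]
2.3 85 323 180 [190 184 181] [70 67 64]
2.4 103 316 175 [71 66 63] [68 66 62]
2.4 85 321 181 [181 174 171] [ 78  95 110]
```

Pawl now rests at about 2.2–2.3 rad, on its stop. Returning the bar to its stand.

Emit:
arm_command(series="0 0 -20 0 255;-20 -4 0 0 255;-34 -4 0 0 255;-34 -4 0 0 255;-34 -4 0 0 255;-34 -4 0 0 255;-34 -4 0 0 255;-34 -4 0 0 255;-34 -4 0 0 255;-34 -4 0 0 255;-34 -4 0 0 255;-26 -4 0 0 255;0 0 25 0 255;0 0 30 0 255;0 0 30 0 255;0 0 30 0 255;0 0 30 0 255;0 0 20 0 255;0 0 0 0 255;0 0 0 0 255")

```text
time_s: 17.1
tool_pos: [0.456, -0.1956, 0.2011]
tool_rot: [-179.9, 0.0, 79.2]
force: [0.8, -0.5, -0.4]
grip_width: 0.0194
grasp_force: 60.0
```

```bash
python3 -c "
from h import *
o=telemetry.get_obs();print(o['qpos'].round(1),o['tool_pos'],o['tool_rot'],o['force'],o['grip_width'])
Rm=rot(o['tool_rot']);g=grasp(o)
tip=g+Rm@[-.128,.0015,.098];print('tip',tip)
m=np.array([.437,-.3155,.078]);print('to tip-6 above mouth, tool mm',((m-tip)@Rm*1e3-[6,0,0]).round(1))
for n in('scene','top'):
  im=cams.read_camera(n);cv2.imwrite('pics/%s7.png'%n,im);print(n,proj(n,tip),proj(n,m))
"
```

```text
[-38.4  -2.   58.3 107.7   1.8  73.5   8.6] [ 0.45595532 -0.1956433   0.20105938] [-1.79853661e+02  3.47208902e-02  7.92396530e+01] [ 0.77807605 -0.46392275 -0.41238576] 0.01941657385036105
tip [ 0.43332399 -0.32168203  0.12213338]
to tip-6 above mouth, tool mm [ 0.8  2.6 44.1]
scene [228.64448787 138.40517316] [232.99038647 150.62937743]
top [412.63406817 231.08682256] [407.32343688 230.63368365]
```

Emit:
arm_command(series="1 2.5 10 0 255;0 0 15 0 255;0 0 13 0 255;0 0 12 0 255;0 0 0 0 255;0 0 0 0 255")

```text
time_s: 17.7
tool_pos: [0.4594, -0.1956, 0.1518]
tool_rot: [-180.0, 0.0, 79.2]
force: [0.1, 0.1, -0.9]
grip_width: 0.0195
grasp_force: 60.0
```

Emit:
arm_command(series="0 0 0 0 255;0 0 0 0 255;-8.9 0 -10.8 0 255;-9.8 0 -9.9 0 255;-10.6 0 -9.1 0 255;-11.4 0 -8.1 0 255;-12 0 -7.1 0 255;-12.6 0 -6 0 255;-13.1 0 -4.9 0 255;-13.4 0 -3.7 0 255;-13.7 0 -2.5 0 255;-13.9 0 -1.4 0 255;-11 0 -0.2 0 255;0 0 0 0 255;0 0 0 0 255", squeeze=8)

```text
time_s: 18.95
tool_pos: [0.4344, -0.3251, 0.2163]
tool_rot: [180.0, 0.0, 79.1]
force: [-0.2, -0.0, -0.4]
grip_width: 0.0204
grasp_force: 8.0
```

```bash
python3 -c "
from h import *
o=telemetry.get_obs();print(o['qpos'].round(1),o['tool_pos'],o['tool_rot'],o['force'],o['wrist_torque'],o['grip_width'])
Rm=rot(o['tool_rot']);m=np.array([.437,-.3155,.078]);print(((m-o['tool_pos'])@Rm*1e3).round(1))
w=wsave('w8')
# rod visible? orange blob in wrist
h=cv2.cvtColor(w,cv2.COLOR_BGR2HSV);k=cv2.inRange(h,(5,110,80),(20,255,255));k[:130]=0;k[300:]=0
n,l,st,c=cv2.connectedComponentsWithStats(k);print([ (s.tolist(),cc.round(0)) for s,cc in zip(st[1:],c[1:]) if s[4]>40])
g=grasp(o)
for d in (.04,-.04):print(wproj('w8',g+[0,0,d]))
"
```

```text
[-25.    9.   65.2 100.8  -8.4  75.5  31.2] [ 0.43443559 -0.32511177  0.21627104] [1.79982358e+02 3.46804327e-02 7.90696071e+01] [-0.17431266 -0.0357021  -0.44351318] [-0.01423896  0.05906817  0.01555232] 0.020394855379593357
[ 10.    0.7 138.3]
18.95 [ 0.43443559 -0.32511177  0.21627104] [1.79982358e+02 3.46804327e-02 7.90696071e+01] [-25.   9.  65. 101.  -8.  76.  31.]
[([533, 206, 95, 94, 3698], array([590., 242.])), ([293, 230, 47, 39, 1747], array([316., 249.])), ([492, 242, 29, 19, 227], array([509., 253.])), ([360, 257, 10, 12, 50], array([364., 262.])), ([264, 258, 9, 42, 140], array([267., 279.])), ([363, 267, 8, 33, 111], array([368., 283.])), ([491, 283, 19, 17, 233], array([500., 291.])), ([153, 287, 14, 13, 73], array([160., 294.])), ([300, 295, 33, 5, 134], array([316., 297.]))]
[318.66721771 309.42371186]
[318.02621681 232.51495844]
```

Emit:
arm_command(series="5 0.5 2 0 255;4 0 4 0 255;0 0 4 0 255;0 0 4 0 255;0 0 4 0 255;0 0 4 0 255;0 0 4 0 255;0 0 0 0 255;0 0 0 0 255", squeeze=8)

```text
time_s: 19.75
tool_pos: [0.437, -0.315, 0.1894]
tool_rot: [-180.0, 0.0, 79.2]
force: [0.3, -0.0, -1.5]
grip_width: 0.0194
grasp_force: 8.0
```

```bash
python3 -c "
from h import *
o=telemetry.get_obs();print(o['tool_pos'],o['force'],o['wrist_torque'],o['grip_width'])
w=wsave('w9');s=cams.read_camera('scene');t=cams.read_camera('top')
cv2.imwrite('pics/s9.png',s);cv2.imwrite('pics/t9.png',t)
o=np.zeros((600,800,3),np.uint8)
o[:300,:400]=cv2.resize(s[100:175,190:290],(400,300),interpolation=cv2.INTER_CUBIC);o[:300,400:]=cv2.resize(t[190:265,370:470],(400,300),interpolation=cv2.INTER_CUBIC)
o[300:,:480]=cv2.resize(w[140:320,190:478],(480,300),interpolation=cv2.INTER_CUBIC);cv2.imwrite('pics/v9.png',o)"
```

```text
[ 0.43698521 -0.31504944  0.18935869] [ 0.29917111 -0.02563099 -1.45973979] [-0.09406085  0.04611084 -0.02706925] 0.019400201593111448
19.75 [ 0.43698521 -0.31504944  0.18935869] [-1.79966813e+02  6.70549318e-03  7.92075558e+01] [-25.  10.  65. 103.  -9.  73.  31.]
```

Emit:
arm_command(series="0 0 4 0 255;0 0 4 0 255;0 0 4 0 255;0 0 4 0 255;0 0 4 0 255;0 0 4 0 255;0 0 4 0 255;0 0 2 0 255;0 0 0 0 255;0 0 0 0 255", squeeze=8)

```text
time_s: 20.73
tool_pos: [0.4372, -0.315, 0.1596]
tool_rot: [-180.0, 0.0, 79.2]
force: [-0.0, 0.1, -2.0]
grip_width: 0.0196
grasp_force: 8.0
```

```bash
python3 -c "
from h import *
o=telemetry.get_obs();print(o['tool_pos'],o['force'],o['wrist_torque'],o['grip_width'])
w=wsave('w10');s=cams.read_camera('scene');t=cams.read_camera('top')
cv2.imwrite('pics/s10.png',s);cv2.imwrite('pics/t10.png',t)
o=np.zeros((600,800,3),np.uint8)
o[:300,:400]=cv2.resize(s[100:175,190:290],(400,300),interpolation=cv2.INTER_CUBIC);o[:300,400:]=cv2.resize(t[190:265,370:470],(400,300),interpolation=cv2.INTER_CUBIC)
o[300:,:480]=cv2.resize(w[140:320,190:478],(480,300),interpolation=cv2.INTER_CUBIC);cv2.imwrite('pics/v10.png',o)"
```

```text
[ 0.43720121 -0.31498704  0.15959005] [-0.04071764  0.13960596 -2.01488457] [-0.06584045  0.06552224  0.00352251] 0.019552945198981462
20.7333 [ 0.43720121 -0.31498704  0.15959005] [-1.79993937e+02  6.87150168e-04  7.92249012e+01] [-24.  12.  64. 105. -12.  69.  33.]
```

Emit:
arm_command(series="0 0 0 0 0;0 0 0 0 0;0 0 0 0 0;0 0 0 0 0;0 0 0 0 0;0 0 0 0 0;0 0 -20 0 0;0 0 -30 0 0;0 0 -40 0 0;0 0 -40 0 0;0 0 -40 0 0;0 0 -40 0 0;20 5 -40 0 0;35 5 0 0 0;35 5 0 0 0;35 5 0 0 0;35 5 0 0 0;35 0 0 0 0;35 0 0 0 0")

```text
time_s: 22.47
tool_pos: [0.5043, -0.0934, 0.4068]
tool_rot: [180.0, -0.0, 79.2]
force: [0.1, -0.3, 0.2]
grip_width: 0.0866
grasp_force: 0.0
```

```bash
python3 -c "
from h import *
o=telemetry.get_obs();print(o['tool_pos'],o['tool_rot'],o['qpos'].round(0),o['force'])
a=cv2.imread('pics/scene0.png')
s=cams.read_camera('scene');cv2.imwrite('pics/s11.png',s);d=cv2.absdiff(s,a).max(2)
print('bar area diff',d[105:180,210:252].mean(),d[105:180,210:252].max())
for im in(a,s):
  h=cv2.cvtColor(im,cv2.COLOR_BGR2HSV);k=cv2.inRange(h,(5,110,80),(20,255,255))[105:145,212:236];ys,xs=np.nonzero(k);print(len(xs),xs.mean()+212,ys.mean()+105)
g=W2L(grasp(o));Rm=rot(o['tool_rot']);c=LP[3]
G=np.array([100*np.cos(1.92-c),-92,85+100*np.sin(1.92-c)]);print('crank grip lift',G,'delta tool mm',((L2W(G)-grasp(o))@Rm*1e3).round(1))"
```

```text
[ 0.5042673  -0.0934493   0.40680244] [ 1.79974473e+02 -2.32672519e-02  7.92288440e+01] [-44.  -2.  51.  85.   2.  97.  -4.] [ 0.0717094  -0.29009549  0.20829678]
bar area diff 12.244444444444444 137
205 225.29756097560977 124.20975609756098
56 227.91071428571428 142.75
crank grip lift [-36.38750148 -92.         178.14477836] delta tool mm [245.3 -74.7 247.7]
```

The handle's pixel position differs, so I'll look.

```bash
python3 -c "
from h import *
s=cv2.imread('pics/s11.png');t=cams.read_camera('top');cv2.imwrite('pics/t11.png',t)
o=np.zeros((600,800,3),np.uint8)
o[:600,:400]=cv2.resize(s[80:230,170:270],(400,600),interpolation=cv2.INTER_CUBIC);o[:600,400:]=cv2.resize(t[160:280,370:450],(400,600),interpolation=cv2.INTER_CUBIC)
cv2.imwrite('pics/v11.png',o)"
```

```text
(no output)
```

View pics/v11.png

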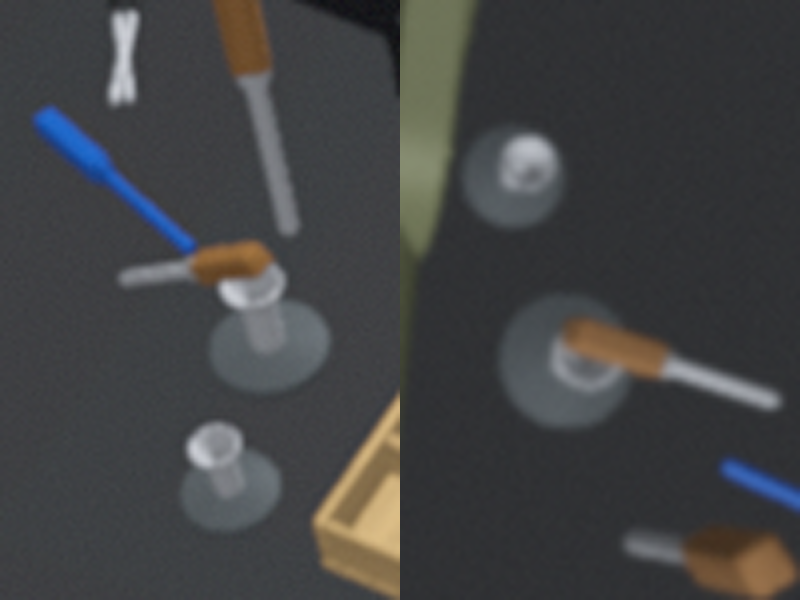

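The bar did not end up in the socket. Its handle lies across the stand mouth at scene (236,145) with the rod pointing away to (201,150), and the blue bar has been knocked. Measuring both.

```bash
python3 -c "
from h import *
S=lambda x,y:(170+x/4,80+y/4);T=lambda x,y:(370+(x-400)/5,160+y/5)
for n,a,b in [('handle end',(262,256),(578,335)),('junction',(193,266),(664,362)),('tip',(124,278),(772,401))]:print(n,tri(S(*a),T(*b)))
t=cv2.imread('pics/t11.png');s=cv2.imread('pics/s11.png')
for n,im in(('t',t),('s',s),('t0',cv2.imread('pics/top0.png'))):
  h=cv2.cvtColor(im,cv2.COLOR_BGR2HSV);k=cv2.inRange(h,(105,150,60),(125,255,255))
  k[:90]=0;k[:,:150]=0;k[:,520:]=0;k[300:]=0
  ys,xs=np.nonzero(k);i=xs.argmin();j=xs.argmax();print(n,len(xs),(xs[i],ys[i]),(xs[j],ys[j]))
print(tri((218,141.5),(436,253.5)))
for n in('s9','s10'):
  pass
"
```

```text
handle end (array([ 0.444522  , -0.29853747,  0.11998091]), np.float64(0.005535690658383428))
junction (array([ 0.43246975, -0.36610802,  0.07162478]), np.float64(0.0008803771230166715))
tip (array([ 0.41073217, -0.45564783,  0.00173142]), np.float64(0.0005196391201129322))
t 327 (np.int64(435), np.int64(252)) (np.int64(493), np.int64(276))
s 273 (np.int64(179), np.int64(108)) (np.int64(218), np.int64(140))
t0 147 (np.int64(434), np.int64(241)) (np.int64(459), np.int64(239))
(array([ 0.3653128 , -0.42295006,  0.00441806]), np.float64(0.00459190015932904))
```

The bar is leaning at about 55°, in the tool's x–z plane, with its tip on the desk at (0.411,-0.456) and its handle on the rim. I'll regrasp it high on the handle. First I'll move over it and check its position numerically with the wrist camera.

Emit:
arm_command(series="-28 -2.2 0 0 0;-28 -2.2 0 0 0;-28 -2.2 0 0 0;-28 -2.3 0 0 0;-28 -2.3 0 0 0;-28 -2.3 0 0 0;-28 -2.3 25 0 0;-28 -2.2 35 0 0;0 0 35 0 0;0 0 35 0 0;0 0 35 0 0;0 0 35 0 0;0 0 0 0 0;0 0 0 0 0")

```text
time_s: 23.73
tool_pos: [0.444, -0.3098, 0.2086]
tool_rot: [-179.8, 0.0, 79.2]
force: [0.5, -0.3, 0.8]
grip_width: 0.0871
grasp_force: 0.0
```

```bash
python3 -c "
from h import *
w=wsave('w12');h=cv2.cvtColor(w,cv2.COLOR_BGR2HSV);k=cv2.inRange(h,(5,110,60),(20,255,255));k[:120]=0;k[258:]=0;k[:,:240]=0;k[:,400:]=0
n,l,st,c=cv2.connectedComponentsWithStats(k)
for i in range(1,n):
  if st[i,4]>60:
    ys,xs=np.nonzero(l==i);print(st[i],c[i]);r,sz,a=cv2.minAreaRect(np.c_[xs,ys].astype(np.float32));print(r,sz,a)
    for v in range(st[i,1],st[i,1]+st[i,3],5):
      q=xs[ys==v];print(v,q.min(),q.max(),end=' | ')
tip=np.array([.411,-.4556,.005]);e=np.array([.4445,-.2985,.117]);u=(e-tip)/np.linalg.norm(e-tip)
for d in(.12,.16,.18,.2):print(d,tip+u*d,wproj('w12',tip+u*d))
for v in range(150,260,8):
  row=w[v,285:350:5].astype(int).tolist();print(v,[''.join('%d,'%x for x in p) for p in row])
"
```

```text
23.7333 [ 0.44396907 -0.30976353  0.20863847] [-1.79822858e+02  6.80984876e-03  7.91725898e+01] [-27.  10.  65. 101.  -9.  75.  30.]
[ 307  178   24   62 1319] [318.18877938 208.3525398 ]
(318.54156494140625, 208.54403686523438) (22.64790153503418, 61.432071685791016) 1.6365771293640137
178 325 325 | 183 308 329 | 188 308 329 | 193 308 330 | 198 308 330 | 203 308 329 | 208 308 329 | 213 308 329 | 218 307 328 | 223 307 328 | 228 307 327 | 233 308 327 | 238 309 326 | 0.12 [ 0.43152874 -0.3593294   0.0736334 ] [315.26842314 233.41409641]
0.16 [ 0.43837165 -0.32723921  0.0965112 ] [315.73070259 211.35486268]
0.18 [ 0.44179311 -0.31119411  0.1079501 ] [316.00481414 198.34984598]
0.2 [ 0.44521457 -0.29514901  0.119389  ] [316.3136498  183.76320943]
150 ['48,44,44,', '85,80,78,', '87,84,80,', '84,79,77,', '83,78,74,', '82,78,73,', '80,75,73,', '83,75,74,', '80,77,71,', '76,72,71,', '72,70,64,', '49,45,47,', '45,44,43,']
158 ['90,83,80,', '87,84,80,', '86,80,77,', '83,77,75,', '88,82,80,', '84,80,77,', '83,79,75,', '83,78,75,', '79,76,72,', '77,71,70,', '75,72,70,', '73,69,66,', '47,47,45,']
[... 1464 characters left out ...]
48,50,', '51,47,49,', '51,47,48,', '46,46,44,', '51,48,50,', '57,99,150,', '43,81,123,', '45,80,120,', '43,73,109,', '50,49,48,', '46,44,47,', '48,49,50,', '46,46,46,']
238 ['46,45,43,', '48,45,44,', '49,47,49,', '50,47,46,', '51,48,48,', '55,92,143,', '46,80,123,', '46,79,120,', '41,67,101,', '48,46,48,', '51,50,49,', '49,47,47,', '44,43,45,']
246 ['53,50,50,', '50,47,48,', '48,45,43,', '50,46,47,', '47,45,46,', '51,48,49,', '192,181,184,', '98,93,94,', '47,44,45,', '46,47,49,', '48,45,47,', '48,48,45,', '46,47,45,']
254 ['50,46,46,', '53,48,50,', '47,45,45,', '45,41,44,', '48,49,48,', '50,49,46,', '184,176,176,', '71,69,68,', '48,48,48,', '46,45,44,', '49,48,47,', '42,40,41,', '49,48,47,']
```

Emit:
arm_command(series="0 0 20 0 0;0 0 30 0 0;0 0 30 0 0;0 0 20 0 0;0 0 12 0 0;0 0 5 0 0;0 0 0 0 0;0 0 0 0 255;0 0 0 0 255;0 0 0 0 255;0 0 0 0 255;0 0 0 0 255;0 0 0 0 255;0 0 0 0 255;0 0 0 0 255;0 0 0 0 255;0 0 0 0 255;0 0 0 0 255;0 0 0 0 255;0 0 0 0 255", squeeze=15)

```text
time_s: 25.45
tool_pos: [0.445, -0.3097, 0.092]
tool_rot: [-180.0, -0.0, 79.2]
force: [-0.3, -0.8, -1.2]
grip_width: 0.02
grasp_force: 14.8
```

Emit:
arm_command(series="0 0 0 0 255;0 0 0 0 255;0 0 0 0 255;0 0 0 0 255", squeeze=40)

```text
time_s: 25.78
tool_pos: [0.4451, -0.3098, 0.0921]
tool_rot: [-180.0, -0.0, 79.2]
force: [0.9, -0.3, -1.8]
grip_width: 0.0199
grasp_force: 39.7
```

```bash
python3 -c "
from h import *
o=telemetry.get_obs();print(o['qpos'].round(0),o['tool_pos'],o['force'],o['wrist_torque'],o['grip_width'],o['grasp_force'])"
```

```text
[-20.  19.  61. 109. -18.  63.  37.] [ 0.44505553 -0.3097559   0.09210847] [ 0.89814033 -0.33487718 -1.77992502] [-0.08236287  0.05371032  0.03154895] 0.01988318988852753 39.69617935297492
```

Emit:
arm_command(series="0 0 0 0 255;0 0 -15 0 255;0 0 -30 0 255;0 0 -35 0 255;0 0 -35 0 255;0 0 -25 0 255;30 0 0 0 255;35 0 0 0 255;35 0 0 0 255;35 0 0 0 255;35 0 0 0 255;20 0 0 0 255;0 0 0 0 255;0 0 0 0 255", squeeze=60)

```text
time_s: 26.95
tool_pos: [0.4807, -0.122, 0.2321]
tool_rot: [-180.0, -0.0, 79.4]
force: [1.0, -0.6, -1.0]
grip_width: 0.0193
grasp_force: 59.6
```

```bash
cat >> h.py <<'E'
def lean(Lg=.18,az0=0,save=None):
    """find lean and grip-to-tip distance from scene+top brightness along the rod; also tip end"""
    o=telemetry.get_obs();g=grasp(o);Rm=rot(o["tool_rot"]);ims={n:cams.read_camera(n).astype(float).mean(2) for n in("scene","top")}
    if save: [cv2.imwrite(f"pics/{save}_{n}.png",i) for n,i in ims.items()]
    def val(n,P):
        u,v=proj(n,P);return cv2.getRectSubPix(ims[n].astype(np.float32),(1,1),(float(u),float(v)))[0,0]
    for n in ims:
        r=[]
        for th in range(-10,72,2):
            d=Rm@[-np.sin(np.radians(th)),0,np.cos(np.radians(th))]
            prof=np.array([val(n,g+d*s) for s in np.arange(.07,.22,.005)]);r.append((prof[:18].mean(),th,prof))
        r.sort(key=lambda q:-q[0]);print(n,[(q[1],round(float(q[0]))) for q in r[:5]]);print(r[0][2].round().astype(int).tolist())
    return o,g
E
python3 -c "
from h import *
o,g=lean(save='l13');print(o['tool_pos'],o['qpos'].round(0),o['force'])
Rm=rot(o['tool_rot']);print('mouth in tool from grasp',((np.array([.437,-.3155,.078])-g)@Rm*1e3).round(1))"
```

```text
scene [(14, 94), (12, 91), (-6, 89), (-4, 89), (-8, 89)]
[65, 65, 66, 65, 65, 66, 66, 66, 65, 64, 64, 77, 108, 138, 155, 163, 168, 166, 157, 147, 137, 126, 118, 113, 108, 105, 105, 103, 102, 101]
top [(-10, 122), (-8, 121), (-6, 117), (58, 107), (56, 107)]
[113, 115, 117, 118, 119, 120, 121, 122, 122, 123, 125, 126, 126, 126, 127, 127, 127, 128, 126, 124, 122, 119, 115, 112, 114, 116, 118, 122, 128, 135]
[ 0.48074453 -0.12202386  0.23210652] [-45.  -4.  54. 105.   3.  77.  -2.] [ 0.96133373 -0.58297463 -1.03207797]
mouth in tool from grasp [-198.2   -7.4  173.1][ WARN:0@0.486] global loadsave.cpp:1063 imwrite_ Unsupported depth image for selected encoder is fallbacked to CV_8U.
```

```bash
python3 -c "
from h import *
o=telemetry.get_obs();g=grasp(o);Rm=rot(o['tool_rot'])
for n in('scene','top'):
  im=cv2.imread(f'pics/l13_{n}.png',0).astype(np.float32)
  for th in range(48,68,2):
    d=Rm@[-np.sin(np.radians(th)),0,np.cos(np.radians(th))];r=[]
    for s in np.arange(.06,.22,.006):
      u,v=proj(n,g+d*s);r.append(int(cv2.getRectSubPix(im,(1,1),(float(u),float(v)))[0,0]))
    print(n,th,r)
"
```

```text
scene 48 [42, 40, 31, 25, 23, 22, 22, 28, 38, 54, 62, 63, 65, 64, 65, 63, 63, 65, 64, 65, 64, 64, 65, 62, 71, 112, 146]
scene 50 [43, 39, 34, 28, 25, 22, 21, 20, 28, 42, 59, 71, 75, 73, 72, 71, 69, 65, 67, 66, 65, 64, 62, 71, 106, 141, 148]
scene 52 [46, 40, 38, 32, 25, 23, 20, 22, 25, 36, 63, 92, 107, 111, 109, 106, 103, 101, 100, 100, 96, 91, 78, 72, 101, 134, 151]
scene 54 [49, 42, 38, 34, 29, 25, 21, 25, 21, 31, 55, 87, 113, 129, 133, 134, 133, 133, 132, 133, 129, 109, 76, 62, 71, 85, 94]
scene 56 [53, 47, 41, 41, 34, 29, 26, 21, 20, 21, 30, 57, 89, 114, 123, 124, 126, 125, 122, 112, 88, 68, 62, 64, 63, 64, 63]
scene 58 [57, 52, 49, 43, 37, 36, 27, 24, 22, 22, 22, 31, 52, 65, 66, 67, 76, 91, 92, 79, 67, 65, 64, 66, 64, 64, 65]
scene 60 [59, 60, 59, 46, 40, 35, 34, 28, 24, 23, 24, 29, 38, 36, 53, 76, 110, 123, 115, 88, 66, 65, 63, 65, 64, 64, 65]
scene 62 [64, 75, 74, 54, 44, 38, 35, 31, 30, 23, 30, 44, 42, 45, 73, 108, 126, 126, 105, 73, 63, 64, 64, 64, 65, 64, 64]
scene 64 [71, 90, 75, 55, 48, 43, 39, 38, 33, 30, 33, 38, 34, 49, 82, 118, 126, 118, 86, 65, 64, 64, 62, 66, 63, 65,
[... 760 characters left out ...]
, 81, 80, 111, 157, 181, 187]
top 58 [78, 78, 77, 75, 75, 73, 92, 112, 116, 117, 118, 117, 132, 141, 142, 142, 140, 140, 133, 110, 81, 79, 109, 156, 182, 188, 189]
top 60 [78, 78, 76, 75, 75, 78, 102, 115, 116, 117, 116, 118, 133, 133, 132, 132, 130, 128, 108, 81, 78, 102, 153, 179, 189, 189, 185]
top 62 [78, 78, 75, 75, 74, 85, 110, 115, 115, 116, 113, 120, 126, 123, 122, 120, 119, 107, 82, 76, 91, 141, 176, 187, 190, 185, 175]
top 64 [78, 78, 75, 75, 74, 96, 112, 114, 115, 114, 110, 116, 115, 112, 112, 110, 105, 85, 75, 82, 124, 167, 185, 188, 186, 172, 140]
top 66 [78, 77, 75, 75, 77, 103, 113, 113, 114, 110, 107, 107, 104, 102, 102, 100, 88, 75, 77, 103, 151, 179, 186, 184, 170, 133, 82]
```

Lean is 54.5° and the tip is 187 mm from the grip. I'll push the tip against the outside of the fixed socket tube, well below the rim, to pivot the bar upright.

Emit:
arm_command(series="0 -3.7 15 0 255;0 -3.7 25 0 255;0 0 25 0 255;0 0 20 0 255;0 0 12 0 255;0 0 0 0 255;0 0 0 0 255;-6 0 0 0 255;-6 0 0 0 255;-6 0 0 0 255;-6 0 0 0 255;0 0 0 0 255", squeeze=60)

```text
time passes only in moves, steps and waits
```

Emit:
arm_command(series="0 0 0 0 255;0 0 0 0 255;-5 0 -6.4 0 255;-5 0 -6.4 0 255;-11.1 0 -12 0 255;-12.2 0 -10.9 0 255;-13 0 -9.8 0 255;-13.8 0 -8.7 0 255;-14.6 0 -7.4 0 255;-15.1 0 -6.1 0 255;0 0 0 0 255;0 0 0 0 255", squeeze=8)

```text
time_s: 28.05
tool_pos: [0.4636, -0.213, 0.3008]
tool_rot: [179.9, -0.0, 79.0]
force: [-0.3, 0.7, -1.8]
grip_width: 0.0199
grasp_force: 8.0
```

```bash
python3 -c "
from h import *
o=telemetry.get_obs();g=grasp(o);Rm=rot(o['tool_rot']);print(o['force'],o['wrist_torque'],o['tool_pos'],o['qpos'].round(0))
print('grasp rel mouth',((g-np.array([.437,-.3155,.078]))@Rm*1e3).round(1))
for n in('scene','top'):
  im=cams.read_camera(n);cv2.imwrite(f'pics/l14_{n}.png',im);im=im.astype(np.float32).mean(2)
  for th in range(10,64,4):
    d=Rm@[-np.sin(np.radians(th)),0,np.cos(np.radians(th))];r=[]
    for s in np.arange(.06,.22,.008):
      u,v=proj(n,g+d*s);r.append(int(cv2.getRectSubPix(im,(1,1),(float(u),float(v)))[0,0]))
    print(n,th,r)
"
```

```text
[-0.34013542  0.65417065 -1.81203335] [ 0.02049297 -0.0038544   0.02129916] [ 0.46361835 -0.21300754  0.30075824] [-41.  -4.  60.  97.   4.  85.   8.]
grasp rel mouth [ 105.8    7.  -241.7]
scene 10 [65, 64, 64, 63, 64, 64, 63, 64, 64, 64, 64, 64, 65, 64, 65, 65, 65, 65, 64, 66]
scene 14 [65, 64, 63, 65, 65, 65, 63, 64, 63, 63, 64, 64, 65, 64, 65, 63, 63, 64, 64, 65]
scene 18 [64, 64, 65, 64, 64, 64, 63, 68, 81, 99, 114, 122, 121, 90, 62, 66, 64, 62, 75, 114]
scene 22 [64, 64, 63, 65, 66, 76, 91, 115, 124, 125, 127, 119, 101, 83, 68, 65, 63, 62, 77, 134]
scene 26 [64, 64, 63, 71, 91, 115, 124, 128, 122, 104, 80, 68, 64, 63, 64, 63, 64, 64, 63, 63]
scene 30 [64, 64, 77, 100, 119, 125, 123, 101, 77, 65, 64, 64, 65, 64, 65, 66, 63, 65, 64, 65]
scene 34 [63, 74, 106, 123, 126, 115, 87, 67, 64, 65, 63, 64, 64, 64, 64, 63, 64, 64, 64, 65]
scene 38 [69, 102, 122, 126, 109, 79, 62, 63, 64, 64, 63, 63, 64, 65, 63, 63, 64, 63, 63, 62]
scene 42 [74, 92, 113, 113, 78, 63, 63, 63, 64, 63, 62, 64, 63, 63, 64, 64, 64, 63, 63, 63]
scene 46 [67, 56, 57, 54, 64, 70, 65, 64, 60, 64, 63, 63, 63, 63, 64,
[... 1004 characters left out ...]
115, 90, 75, 73, 74, 76, 78, 80, 81, 81, 82, 83, 84, 85, 86, 86, 87]
top 38 [132, 127, 106, 80, 74, 75, 76, 78, 80, 81, 82, 83, 84, 86, 86, 86, 87, 87, 88, 87]
top 42 [127, 104, 77, 75, 75, 78, 80, 82, 83, 84, 85, 86, 86, 86, 87, 88, 87, 87, 87, 86]
top 46 [111, 78, 74, 76, 79, 82, 83, 84, 85, 86, 86, 86, 87, 88, 87, 86, 87, 86, 86, 85]
top 50 [87, 73, 76, 78, 82, 83, 84, 85, 86, 87, 87, 87, 86, 86, 86, 86, 86, 85, 83, 80]
top 54 [74, 75, 78, 81, 82, 83, 85, 86, 86, 86, 87, 87, 86, 86, 86, 85, 82, 80, 107, 118]
top 58 [74, 77, 80, 82, 83, 85, 86, 86, 87, 87, 87, 87, 86, 85, 83, 77, 103, 115, 114, 114]
top 62 [75, 78, 80, 83, 84, 86, 86, 88, 87, 87, 87, 86, 84, 79, 86, 111, 112, 110, 107, 76]
```

One call was not executed, so the second ran in free air; the bar is still held, at about 51°. Repositioning it beside the socket.

Emit:
arm_command(series="0 0 0 0 255;20 -3.5 0 0 255;30 -3.5 0 0 255;34 0 0 0 255;0 0 20 0 255;0 0 30 0 255;0 0 35 0 255;0 0 35 0 255;0 0 25 0 255;0 0 12 0 255;0 0 0 0 255;0 0 0 0 255", squeeze=60)

```text
time_s: 29.15
tool_pos: [0.4723, -0.1269, 0.1425]
tool_rot: [-179.9, 0.1, 79.3]
force: [0.1, -0.1, -1.4]
grip_width: 0.0195
grasp_force: 60.0
```

```bash
cat >> h.py <<'E'
def chk(ths,save,cs=("scene","top")):
    o=telemetry.get_obs();g=grasp(o);Rm=rot(o['tool_rot']);print(o['time_s'],o['force'].round(1),o['tool_pos'],o['qpos'].round(0))
    print('grasp rel mouth',((g-np.array([.437,-.3155,.078]))@Rm*1e3).round(1))
    for n in cs:
      im=cams.read_camera(n);cv2.imwrite(f'pics/{save}_{n}.png',im);im=im.astype(np.float32).mean(2)
      for th in ths:
        d=Rm@[-np.sin(np.radians(th)),0,np.cos(np.radians(th))];r=[]
        for s in np.arange(.06,.22,.008):
          u,v=proj(n,g+d*s);r.append(int(cv2.getRectSubPix(im,(1,1),(float(u),float(v)))[0,0]))
        print(n,th,r)
E
python3 -c "
from h import *
chk(range(46,58,2),'l15')"
```

```text
29.15 [ 0.1 -0.1 -1.4] [ 0.47230801 -0.12692025  0.14252629] [-43.   1.  57. 113.  -1.  66.   3.]
grasp rel mouth [191.8  -0.4 -83.7]
scene 46 [65, 60, 53, 45, 37, 27, 23, 23, 30, 48, 61, 65, 66, 65, 64, 64, 75, 91, 101, 103]
scene 48 [68, 62, 57, 53, 41, 32, 24, 21, 24, 39, 64, 84, 87, 88, 89, 95, 107, 109, 105, 104]
scene 50 [71, 63, 67, 65, 47, 36, 29, 26, 21, 38, 73, 108, 121, 126, 126, 127, 120, 111, 108, 106]
scene 52 [70, 64, 81, 70, 50, 40, 35, 28, 21, 27, 58, 99, 127, 135, 136, 128, 114, 110, 107, 107]
scene 54 [67, 69, 83, 67, 52, 45, 37, 29, 24, 24, 40, 73, 97, 112, 118, 113, 110, 109, 108, 113]
scene 56 [64, 71, 76, 62, 58, 50, 40, 34, 30, 26, 34, 43, 72, 102, 112, 110, 109, 108, 112, 128]
top 46 [69, 69, 68, 66, 68, 71, 93, 105, 108, 109, 113, 139, 149, 155, 152, 148, 148, 133, 112, 87]
top 48 [70, 69, 68, 67, 67, 81, 102, 107, 108, 110, 130, 155, 155, 159, 151, 153, 138, 111, 86, 81]
top 50 [69, 69, 67, 68, 70, 94, 105, 107, 108, 119, 147, 157, 156, 155, 152, 145, 113, 85, 81, 82]
top 52 [69, 68, 67, 68, 77, 101, 106, 106, 110, 138, 154, 156, 153, 151, 144, 119, 86, 80, 82, 82]
top 54 [69, 68, 68, 67, 89, 104, 106, 106, 121, 147, 154, 150, 149, 144, 125, 90, 80, 82, 82, 86]
top 56 [69, 68, 68, 71, 97, 105, 105, 108, 135, 148, 151, 143, 144, 128, 96, 80, 81, 81, 85, 119]
```

Emit:
arm_command(series="0 0 0 0 255;0 0 0 0 255;-10 0 0 0 255;-10 0 0 0 255;-10 0 0 0 255;-5.4 0 -6.1 0 255;-5.4 0 -6.1 0 255;-11.8 0 -11.2 0 255;-12.8 0 -10.2 0 255;-13.6 0 -9 0 255;-14.3 0 -7.8 0 255;-15 0 -6.5 0 255;-15.5 0 -5.2 0 255;-15.8 0 -3.8 0 255;0 0 0 0 255;0 0 0 0 255", squeeze=8)

```text
time_s: 30.58
tool_pos: [0.4464, -0.2661, 0.2097]
tool_rot: [179.9, 0.0, 79.1]
force: [-0.2, 0.0, -1.0]
grip_width: 0.0197
grasp_force: 8.0
```

```bash
python3 -c "
from h import *
chk(range(0,60,4),'l16')"
```

```text
30.5833 [-0.2  0.  -1. ] [ 0.4463869  -0.26612714  0.20969961] [-34.   3.  65. 104.  -3.  74.  21.]
grasp rel mouth [  50.2    0.  -150.7]
scene 0 [109, 117, 74, 65, 66, 65, 63, 64, 65, 64, 69, 93, 107, 112, 113, 112, 111, 104, 93, 70]
scene 4 [78, 112, 109, 91, 93, 94, 86, 81, 86, 89, 83, 91, 109, 115, 112, 109, 110, 108, 105, 100]
scene 8 [70, 86, 117, 124, 123, 126, 125, 126, 124, 125, 127, 125, 123, 122, 123, 128, 123, 111, 106, 101]
scene 12 [72, 72, 99, 122, 120, 107, 102, 124, 150, 138, 133, 155, 164, 136, 126, 126, 125, 126, 124, 124]
scene 16 [71, 71, 82, 90, 77, 68, 62, 87, 144, 147, 139, 139, 135, 133, 148, 145, 123, 126, 128, 129]
scene 20 [70, 71, 69, 69, 65, 63, 64, 63, 80, 129, 142, 140, 141, 142, 148, 159, 175, 163, 125, 107]
scene 24 [70, 69, 68, 63, 64, 64, 65, 65, 65, 62, 83, 123, 155, 170, 176, 188, 199, 195, 160, 100]
scene 28 [69, 65, 65, 65, 63, 65, 65, 64, 65, 65, 64, 64, 63, 65, 68, 70, 75, 69, 65, 62]
scene 32 [64, 66, 65, 64, 64, 63, 65, 63, 65, 63, 64, 64, 64, 63, 64, 64, 64, 64, 64, 65]
scene 36 [62, 65, 64, 63, 64, 65, 64, 65, 65, 64, 65, 64, 64, 74, 84,
[... 1106 characters left out ...]
02, 107, 103, 94, 83, 69, 58, 55, 54, 55, 56, 58, 58, 59, 59, 61, 62, 63, 64]
top 32 [108, 111, 104, 91, 75, 62, 54, 56, 57, 58, 59, 59, 60, 62, 64, 66, 67, 68, 69, 70]
top 36 [113, 107, 90, 69, 59, 57, 58, 58, 59, 61, 62, 64, 67, 68, 70, 70, 71, 72, 72, 74]
top 40 [112, 92, 68, 59, 58, 59, 60, 62, 62, 66, 68, 70, 71, 72, 73, 74, 75, 75, 76, 77]
top 44 [101, 73, 59, 59, 59, 62, 62, 66, 68, 70, 71, 72, 73, 75, 75, 77, 77, 77, 78, 79]
top 48 [83, 63, 59, 60, 62, 64, 67, 70, 71, 72, 73, 75, 75, 77, 77, 78, 78, 80, 82, 81]
top 52 [71, 60, 59, 62, 64, 68, 70, 72, 73, 75, 75, 77, 77, 78, 79, 81, 82, 82, 82, 80]
top 56 [65, 59, 62, 64, 68, 70, 72, 73, 75, 75, 77, 78, 79, 81, 81, 81, 83, 80, 73, 87]
```

Bar is now within 9° of upright. Finishing the pivot against the rim.

Emit:
arm_command(series="-6 0 -1 0 255;-6 0 -0.5 0 255;-6 0 -0.5 0 255;-6 0 0 0 255;-2 0 0 0 255;0 0 0 0 255;0 0 0 0 255", squeeze=8)

```text
time_s: 31.27
tool_pos: [0.4415, -0.2906, 0.2107]
tool_rot: [-180.0, 0.0, 79.2]
force: [-0.1, 0.3, -0.8]
grip_width: 0.0198
grasp_force: 8.0
```

Emit:
arm_command(series="0 0 0 0 255;0 0 0 0 255;3 0 0 0 255;3 0 -10 0 255;0 0 -20 0 255;0 0 -20 0 255;0 0 -10 0 255;0 0 0 0 255;0 0 0 0 255", squeeze=30)

```text
time_s: 32.02
tool_pos: [0.4432, -0.2841, 0.271]
tool_rot: [179.9, -0.0, 79.3]
force: [-0.4, 0.6, -0.7]
grip_width: 0.0198
grasp_force: 30.0
```

```bash
python3 -c "
from h import *
chk(range(-10,14,2),'l17',('scene',))
o=telemetry.get_obs();g=grasp(o)
im=cv2.imread('pics/l17_scene.png').mean(2)
for d in(.07,.09,.11,.13,.15,.17,.18,.19,.2,.21):
  u,v=proj('scene',g-[0,0,d]);print(d,round(u,1),round(v,1),im[int(round(v)),int(u)-12:int(u)+13].astype(int).tolist())"
```

```text
32.0167 [-0.4  0.6 -0.7] [ 0.44317642 -0.28409249  0.27100509] [-33.   1.  65.  98.  -1.  81.  21.]
grasp rel mouth [  32.1    0.4 -212. ]
scene -10 [123, 123, 122, 126, 127, 125, 125, 126, 120, 81, 65, 64, 64, 65, 65, 65, 65, 64, 64, 65]
scene -8 [112, 121, 116, 124, 123, 125, 127, 125, 127, 109, 66, 64, 65, 64, 64, 65, 64, 64, 67, 77]
scene -6 [97, 121, 113, 121, 115, 121, 128, 125, 129, 127, 78, 71, 64, 64, 65, 65, 64, 65, 72, 92]
scene -4 [82, 120, 114, 119, 114, 117, 126, 123, 133, 130, 109, 101, 88, 87, 82, 72, 63, 63, 76, 102]
scene -2 [73, 111, 118, 122, 122, 122, 125, 126, 126, 127, 128, 119, 123, 115, 119, 112, 76, 62, 72, 99]
scene 0 [70, 99, 124, 126, 127, 126, 127, 129, 127, 129, 127, 127, 127, 127, 129, 133, 133, 95, 69, 92]
scene 2 [71, 86, 122, 127, 127, 128, 126, 124, 124, 120, 117, 113, 108, 105, 119, 147, 142, 149, 141, 100]
scene 4 [72, 80, 116, 122, 118, 115, 111, 105, 100, 95, 89, 83, 76, 74, 90, 145, 147, 135, 141, 166]
scene 6 [73, 76, 109, 109, 100, 93, 87, 79, 74, 70, 66, 66, 64, 64, 65, 125, 149, 139, 137, 134]
scene 8 [72, 74, 103, 97, 78, 72, 69, 65, 64, 
[... 819 characters left out ...]
6, 113, 92, 71, 63, 65, 65, 65, 63, 66, 63, 68]
0.17 239.6 145.0 [67, 79, 100, 120, 124, 130, 135, 140, 143, 138, 127, 125, 126, 127, 118, 98, 73, 66, 64, 66, 63, 66, 67, 64, 65]
0.18 240.2 147.4 [158, 157, 154, 147, 141, 140, 143, 146, 149, 152, 152, 143, 132, 126, 112, 84, 67, 62, 66, 66, 65, 64, 66, 66, 64]
0.19 240.8 149.9 [177, 164, 152, 144, 140, 138, 141, 138, 136, 136, 138, 148, 146, 117, 87, 71, 66, 65, 65, 66, 63, 63, 66, 64, 66]
0.2 241.4 152.3 [180, 166, 152, 138, 134, 133, 134, 135, 145, 159, 159, 126, 82, 64, 61, 63, 65, 64, 64, 64, 66, 64, 64, 67, 65]
0.21 242.0 154.6 [191, 173, 153, 149, 153, 155, 153, 149, 138, 116, 98, 92, 90, 86, 82, 77, 73, 69, 67, 63, 64, 64, 64, 67, 65]
```

Emit:
arm_command(series="-11 0 0 0 255;-11 0 0 0 255;-10 0 0 0 255;0 0 0 0 255;0 0 6 0 255;0 0 6 0 255;0 0 6 0 255;0 0 6 0 255;0 0 6 0 255;0 0 6 0 255;0 0 6 0 255;0 0 6 0 255;0 0 0 0 255;0 0 0 0 255", squeeze=15)

```text
time_s: 33.23
tool_pos: [0.4367, -0.3157, 0.2225]
tool_rot: [-180.0, 0.0, 79.2]
force: [0.5, 0.1, -1.4]
grip_width: 0.0196
grasp_force: 15.0
```

```bash
python3 -c "
from h import *
o=telemetry.get_obs();g=grasp(o);print(o['force'],o['wrist_torque'],o['tool_pos'])
im=cams.read_camera('scene');cv2.imwrite('pics/l18.png',im);im=im.mean(2)
for d in(.07,.09,.11,.13,.15,.16,.17,.18,.19,.2):
  u,v=proj('scene',g-[0,0,d]);print(d,round(u,1),round(v,1),im[int(round(v)),int(u)-15:int(u)+16].astype(int).tolist())"
```

```text
[ 0.5382995   0.06192236 -1.44481439] [-0.14122093  0.05278266  0.003832  ] [ 0.436688   -0.3157302   0.22246456]
0.07 226.4 126.9 [63, 65, 62, 61, 66, 66, 62, 63, 62, 61, 66, 80, 96, 106, 105, 106, 112, 110, 95, 74, 64, 64, 64, 65, 65, 73, 96, 118, 127, 128, 121]
0.09 227.9 132.2 [63, 62, 61, 63, 63, 61, 62, 63, 62, 62, 62, 64, 69, 91, 116, 128, 126, 111, 87, 69, 65, 64, 64, 63, 64, 70, 92, 118, 128, 126, 122]
0.11 229.4 137.4 [100, 85, 74, 63, 61, 62, 63, 65, 65, 62, 64, 65, 77, 104, 126, 130, 123, 106, 80, 65, 62, 64, 65, 63, 68, 85, 108, 122, 123, 113, 91]
0.13 230.7 142.5 [80, 84, 84, 77, 68, 65, 63, 65, 65, 64, 63, 62, 69, 86, 112, 128, 127, 118, 100, 75, 64, 62, 64, 63, 64, 64, 66, 64, 66, 65, 65]
0.15 232.1 147.3 [64, 64, 64, 64, 63, 63, 63, 64, 74, 111, 144, 159, 153, 143, 132, 128, 133, 141, 146, 150, 152, 150, 132, 101, 73, 64, 64, 66, 65, 66, 66]
0.16 232.7 149.7 [65, 64, 65, 65, 62, 63, 67, 102, 161, 195, 192, 176, 164, 151, 137, 131, 127, 133, 140, 137, 134, 139, 149, 145, 105, 67, 63, 63, 65, 66, 65]
0.17 233.4 152.1 [64, 65, 66, 65, 63, 67, 108, 169, 202, 200, 190, 181, 167, 150, 134, 127, 129, 136, 143, 148, 159, 159, 129, 83, 62, 63, 64, 65, 65, 66, 65]
0.18 234.0 154.4 [66, 64, 65, 63, 65, 75, 115, 164, 194, 202, 199, 188, 164, 141, 136, 140, 149, 157, 164, 161, 132, 94, 76, 73, 70, 68, 66, 65, 65, 64, 64]
0.19 234.6 156.6 [64, 64, 63, 63, 63, 65, 61, 67, 80, 99, 119, 131, 132, 131, 129, 126, 124, 121, 122, 126, 125, 114, 107, 107, 107, 106, 104, 102, 96, 82, 73]
0.2 235.3 158.9 [64, 64, 64, 66, 66, 71, 81, 90, 97, 97, 107, 118, 125, 127, 127, 126, 124, 124, 127, 126, 118, 109, 105, 107, 108, 109, 108, 111, 105, 99, 85]
```

Rod is inside the mouth, centred. Lowering to the floor and releasing.

Emit:
arm_command(series="0 0 6 0 255;0 0 6 0 255;0 0 6 0 255;0 0 6 0 255;0 0 5 0 255;0 0 4 0 255;0 0 2 0 255;0 0 0 0 255;0 0 0 0 255", squeeze=15)

```text
time_s: 34.03
tool_pos: [0.4369, -0.3159, 0.1878]
tool_rot: [-180.0, 0.0, 79.2]
force: [0.3, -0.3, -1.0]
grip_width: 0.0201
grasp_force: 15.0
```

Emit:
arm_command(series="0 0 0 0 200;0 0 0 0 150;0 0 0 0 100;0 0 0 0 50;0 0 0 0 0;0 0 0 0 0;0 0 0 0 0;0 0 -15 0 0;0 0 -25 0 0;0 0 -30 0 0;0 0 -40 0 0;0 0 -40 0 0;0 0 -40 0 0;20 -10 -40 0 0;39 -10 0 0 0;39 -10 0 0 0;39 -10 0 0 0;39 -10 0 0 0;39 -10 0 0 0")

```text
time_s: 35.62
tool_pos: [0.418, -0.0934, 0.4148]
tool_rot: [179.9, -0.1, 79.3]
force: [1.0, 0.3, -0.5]
grip_width: 0.0873
grasp_force: 0.0
```

```bash
python3 -c "
from h import *
o=telemetry.get_obs();print(o['tool_pos'],o['tool_rot'],o['qpos'].round(0),o['force'])
a=cv2.imread('pics/scene0.png');t0=cv2.imread('pics/top0.png')
s=cams.read_camera('scene');cv2.imwrite('pics/s19.png',s);t=cams.read_camera('top');cv2.imwrite('pics/t19.png',t)
for im in(a,s):
  h=cv2.cvtColor(im,cv2.COLOR_BGR2HSV);k=cv2.inRange(h,(5,110,80),(20,255,255))[105:150,205:240];ys,xs=np.nonzero(k);print(len(xs),xs.mean()+205,ys.mean()+105)
for im in(t0,t):
  h=cv2.cvtColor(im,cv2.COLOR_BGR2HSV);k=cv2.inRange(h,(5,110,80),(20,255,255))[215:250,395:430];ys,xs=np.nonzero(k);print(len(xs),xs.mean()+395,ys.mean()+215)
g=W2L(grasp(o));Rm=rot(o['tool_rot']);c=LP[3]
G=np.array([100*np.cos(1.92-c),-92,85+100*np.sin(1.92-c)]);print('delta tool mm',((L2W(G)-grasp(o))@Rm*1e3).round(1))"
```

```text
[ 0.41799361 -0.09338998  0.41477335] [ 1.79895844e+02 -9.89244584e-02  7.92695448e+01] [-38. -16.  37.  93.   9.  99. -11.] [ 0.98620774  0.34722636 -0.45480725]
205 225.29756097560977 124.20975609756098
238 218.89495798319328 121.71848739495798
69 416.8550724637681 228.43478260869566
68 423.97058823529414 230.66176470588235
delta tool mm [261.    9.9 256.1]
```

The bar is standing in its stand, leaning about 6°. Now the crank: move above its grip and turn the hand 90°.

Emit:
arm_command(series="37.3 0.3 0 0 0;37.3 0.3 0 0 0;37.3 0.3 0 0 0;37.3 0.3 0 0 0;37.3 0.3 0 0 0;37.3 0.3 0 0 0;37.3 0.3 0 0 0;0 0 10 -0.1208 0;0 0 10 -0.1208 0;0 0 10 -0.1208 0;0 0 10 -0.1208 0;0 0 10 -0.1208 0;0 0 10 -0.1208 0;0 0 10 -0.1208 0;0 0 10 -0.1208 0;0 0 10 -0.1208 0;0 0 10 -0.1208 0;0 0 10 -0.1208 0;0 0 10 -0.1208 0;0 0 10 -0.1208 0")

```text
time_s: 37.38
tool_pos: [0.4698, 0.1602, 0.2837]
tool_rot: [-180.0, 0.0, 169.5]
force: [-1.0, -0.8, 0.7]
grip_width: 0.0868
grasp_force: 0.0
```

```bash
python3 -c "
from h import *
o=telemetry.get_obs();print(o['tool_pos'],o['tool_rot'],o['qpos'].round(0),o['force'])
Rm=rot(o['tool_rot']);c=LP[3]
G=np.array([100*np.cos(1.92-c),-100,85+100*np.sin(1.92-c)]);print('delta tool mm',((L2W(G)-grasp(o))@Rm*1e3).round(1))
w=wsave('w20');g=cv2.cvtColor(w,cv2.COLOR_BGR2GRAY)
for y in(-50,-134):print(wproj('w20',L2W([G[0],y,G[2]+12])))
p=np.array([wproj('w20',L2W([G[0],y,G[2]+12])) for y in(-60,-80,-100,-120)])
for u,v in p:print(int(u),int(v),g[int(v),int(u)-30:int(u)+31:2].tolist())
"
```

```text
[0.46984486 0.16018997 0.28365549] [-1.79991361e+02  8.44250591e-03  1.69506573e+02] [-49.  -3.  26. 100.   1.  83.  57.] [-1.03618953 -0.82368956  0.72482167]
delta tool mm [  1.4   2.6 124.5]
37.3833 [0.46984486 0.16018997 0.28365549] [-1.79991361e+02  8.44250591e-03  1.69506573e+02] [-49.  -3.  26. 100.   1.  83.  57.]
[318.88703566 249.05167084]
[319.43012984 158.28312119]
318 239 [161, 161, 165, 164, 163, 149, 173, 219, 218, 186, 54, 57, 60, 64, 59, 63, 61, 58, 58, 59, 56, 53, 110, 149, 147, 150, 149, 153, 150, 150, 150]
319 218 [218, 216, 212, 214, 219, 217, 177, 138, 146, 86, 53, 53, 58, 54, 58, 57, 57, 57, 54, 53, 53, 47, 122, 148, 149, 153, 153, 153, 153, 152, 151]
319 197 [155, 155, 155, 155, 156, 153, 154, 154, 152, 54, 48, 51, 53, 55, 54, 53, 52, 51, 50, 47, 47, 46, 118, 150, 155, 151, 151, 152, 153, 151, 151]
319 174 [66, 59, 64, 64, 62, 63, 60, 61, 63, 40, 44, 42, 45, 44, 47, 49, 47, 46, 46, 45, 42, 42, 42, 62, 62, 61, 64, 63, 61, 62, 60]
```

Emit:
arm_command(series="1 2.5 20 0 0;0 0 30 0 0;0 0 30 0 0;0 0 25 0 0;0 0 14 0 0;0 0 5 0 0;0 0 0 0 0;0 0 0 0 255;0 0 0 0 255;0 0 0 0 255;0 0 0 0 255;0 0 0 0 255;0 0 0 0 255;0 0 0 0 255;0 0 0 0 255;0 0 0 0 255;0 0 0 0 255;0 0 0 0 255;0 0 0 0 255;0 0 0 0 255", squeeze=10)

```text
time_s: 39.1
tool_pos: [0.4689, 0.1628, 0.1601]
tool_rot: [-179.9, -0.0, 169.2]
force: [-0.8, -2.1, 1.5]
grip_width: 0.0238
grasp_force: 10.0
```

```bash
python3 -c "
from h import *
o=telemetry.get_obs();print(o['tool_pos'],o['force'],o['wrist_torque'],o['grip_width'],o['grasp_force'],o['qpos'].round(0))
g=W2L(grasp(o));print(g,1.92-np.arctan2(g[2]-85,g[0]),np.hypot(g[2]-85,g[0]))"
```

```text
[0.46885541 0.16283725 0.1601132 ] [-0.81429136 -2.06379452  1.54335485] [-0.51775321  0.19921676  0.0146151 ] 0.02383084132925148 10.001098215579987 [-49.   2.  27. 110.  -1.  68.  58.]
[ -36.20621204 -100.07904946  179.11318669] -0.018051914209932907 100.83740227963787
```

Emit:
arm_command(series="0 -4.7 -1.7 0 255;0 -4.8 -1.4 0 255;0 -4.9 -1.2 0 255;0 -4.9 -1 0 255;0 -5 -0.7 0 255;0 -5 -0.5 0 255;0 -5 -0.2 0 255;0 -5 0 0 255;0 -5 0.3 0 255;0 -5 0.5 0 255;0 -4.9 0.8 0 255;0 -4.9 1 0 255;0 -4.8 1.3 0 255;0 -4.8 1.5 0 255;0 -4.7 1.7 0 255;0 -4.6 2 0 255;0 -4.5 2.2 0 255;0 -4.4 2.4 0 255;0 0 0 0 255", squeeze=12)

```text
time_s: 40.68
tool_pos: [0.4523, 0.0762, 0.1522]
tool_rot: [-179.9, -0.0, 169.1]
force: [1.4, -0.2, -1.1]
grip_width: 0.0235
grasp_force: 12.0
```

```bash
python3 -c "
from h import *
o=telemetry.get_obs();print(o['tool_pos'],o['tool_rot'],o['force'],o['wrist_torque'],o['grip_width'],o['grasp_force'],o['qpos'].round(0))
g=W2L(grasp(o));print(g,1.92-np.arctan2(g[2]-85,g[0]),np.hypot(g[2]-85,g[0]))"
```

```text
[0.45225531 0.07618279 0.15223322] [-1.79892206e+02 -3.79988567e-02  1.69117926e+02] [ 1.41358163 -0.20228447 -1.09110468] [ 0.18682238 -0.36768735  0.04586313] 0.02347444654079293 11.998549103736877 [-44.  -4.  31. 115.   2.  68.  65.]
[  52.00470015 -100.29043481  171.23317787] 0.8918779588744341 100.70079346056568
```

Emit:
arm_command(series="0 -4.2 2.7 0 255;0 -4.1 2.9 0 255;0 -3.9 3.1 0 255;0 -3.8 3.3 0 255;0 -3.6 3.5 0 255;0 -3.4 3.6 0 255;0 -3.2 3.8 0 255;0 -3 4 0 255;0 -2.8 4.1 0 255;0 -2.6 4.2 0 255;0 -2.4 4.4 0 255;0 -2.2 4.5 0 255;0 -2 4.6 0 255;0 -1.7 4.7 0 255;0 -0.9 2.9 0 255;0 -0.5 1.7 0 255;0 0 0 0 255;0 0 0 0 255")

```text
time_s: 42.18
tool_pos: [0.4442, 0.0343, 0.0946]
tool_rot: [-180.0, -0.0, 169.2]
force: [1.9, 2.1, -5.6]
grip_width: 0.0229
grasp_force: 12.3
```

```bash
python3 -c "
from h import *
o=telemetry.get_obs();print(o['tool_pos'],o['tool_rot'],o['force'],o['wrist_torque'],o['grip_width'],o['grasp_force'],o['qpos'].round(0))
g=W2L(grasp(o));print(g,1.92-np.arctan2(g[2]-85,g[0]),np.hypot(g[2]-85,g[0]))"
```

```text
[0.44420411 0.03426436 0.09456069] [-1.79955948e+02 -8.97894720e-03  1.69205307e+02] [ 1.86294021  2.08092819 -5.63215657] [ 0.75097716 -0.42600504  0.04446462] 0.02287337692719695 12.307088412344456 [-42.  -1.  34. 121.   1.  60.  71.]
[  94.7102374  -100.42614421  113.56068719] 1.627113905621349 98.92290897721719
```

Emit:
arm_command(series="0 -0.4 1.5 0 255;0 -0.3 1.5 0 255;0 0 1.5 0 255;0 0 0 0 255;0 0 0 0 255;0 0 0 0 255")

```text
time_s: 42.68
tool_pos: [0.444, 0.0331, 0.0905]
tool_rot: [-179.9, -0.0, 169.2]
force: [-0.7, -0.1, -1.2]
grip_width: 0.023
grasp_force: 12.0
```

```bash
python3 -c "
from h import *
o=telemetry.get_obs();print(o['tool_pos'],o['force'],o['wrist_torque'],o['grip_width'],o['grasp_force'])
g=W2L(grasp(o));print(g,1.92-np.arctan2(g[2]-85,g[0]),np.hypot(g[2]-85,g[0]))"
```

```text
[0.44400426 0.03313758 0.09046075] [-0.72740888 -0.13965949 -1.19515952] [0.00313503 0.20475394 0.06096335] 0.022992834993075813 11.954130716621876
[  95.84951815 -100.40805277  109.46073543] 1.670133842299448 98.92147243028636
```

```bash
python3 -c "
from h import *
def red(im,box):
  h=cv2.cvtColor(im,cv2.COLOR_BGR2HSV);k=cv2.inRange(h,(0,150,120),(8,255,255))|cv2.inRange(h,(172,150,120),(180,255,255))
  x0,y0,x1,y1=box;k=k[y0:y1,x0:x1];m=cv2.moments(k,True);return (m['m10']/m['m00']+x0,m['m01']/m['m00']+y0),m['m00']
s=cams.read_camera('scene');t=cams.read_camera('top');cv2.imwrite('pics/s21.png',s);cv2.imwrite('pics/t21.png',t)
for a,b in((cv2.imread('pics/scene0.png'),cv2.imread('pics/top0.png')),(s,t)):
  p,n1=red(a,(300,215,365,300));q,n2=red(b,(270,140,310,180));print(p,n1,q,n2,tri(p,q))
"
```

```text
(331.6666666666667, 244.35555555555555) 180.0 (291.1948051948052, 159.33766233766232) 77.0 (array([0.65143477, 0.05087402, 0.13515658]), np.float64(0.001702126990324059))
(330.88198757763973, 255.72049689440993) 161.0 (292.88235294117646, 163.55882352941177) 68.0 (array([0.65163888, 0.0507007 , 0.07797566]), np.float64(0.0012186985329108323))
```

Emit:
arm_command(series="0 0 0 0 255;0 0 0 0 255;0 -0.4 1.5 0 255;0 -0.4 1.5 0 255;0 -0.4 1.5 0 255;0 0 0 0 255;0 0 0 0 255", squeeze=30)

```text
time_s: 43.37
tool_pos: [0.4439, 0.0325, 0.0873]
tool_rot: [180.0, -0.1, 169.2]
force: [-7.3, -3.4, 12.1]
grip_width: 0.0227
grasp_force: 28.9
```

```bash
python3 -c "
from h import *
o=telemetry.get_obs();print(o['tool_pos'],o['force'],o['wrist_torque'],o['grip_width'],o['grasp_force'])
g=W2L(grasp(o));print(g,1.92-np.arctan2(g[2]-85,g[0]),np.hypot(g[2]-85,g[0]))"
```

```text
[0.44389661 0.03245569 0.08731345] [-7.25315871 -3.39590934 12.13336758] [-0.51197468  1.41055481  0.0330663 ] 0.022655768802042897 28.901066780090332
[  96.56153866 -100.37387871  106.31343802] 1.7027593329606092 98.88575928369458
```

The table is firmly on its bottom stop: 12 N reaction at the handle, and the pile is 57 mm lower. Releasing the handle and backing off.

Emit:
arm_command(series="0 0 -1.5 0 255;0 0 0 0 200;0 0 0 0 120;0 0 0 0 50;0 0 0 0 0;0 0 0 0 0;0 0 0 0 0;0 0 -15 0 0;0 0 -25 0 0;0 0 -35 0 0;0 0 -40 0 0;0 0 -40 0 0;0 0 -40 0 0;0 0 -20 0 0;-10 -5 0 0 0;-10 -5 0 0 0;0 0 0 0 0;0 0 0 0 0")

```text
time_s: 44.87
tool_pos: [0.4617, 0.0191, 0.3025]
tool_rot: [-180.0, -0.0, 169.2]
force: [-0.4, 0.9, 1.1]
grip_width: 0.0867
grasp_force: 0.0
```

```bash
python3 -c "
from h import *
def red(im,box):
  h=cv2.cvtColor(im,cv2.COLOR_BGR2HSV);k=cv2.inRange(h,(0,150,120),(8,255,255))|cv2.inRange(h,(172,150,120),(180,255,255))
  x0,y0,x1,y1=box;k=k[y0:y1,x0:x1];m=cv2.moments(k,True);return (m['m10']/m['m00']+x0,m['m01']/m['m00']+y0),m['m00']
o=telemetry.get_obs();print(o['time_s'],o['tool_pos'],o['force'],o['grip_width'])
s=cams.read_camera('scene');t=cams.read_camera('top');cv2.imwrite('pics/s22.png',s);cv2.imwrite('pics/t22.png',t)
a=cv2.imread('pics/scene0.png');b=cv2.imread('pics/top0.png')
p,n1=red(s,(300,215,365,300));q,n2=red(t,(270,140,310,180));print(p,n1,q,n2,tri(p,q))
# pawl at stop
for bb in (2.0,2.1,2.2,2.25,2.3,2.35,2.4,2.5):
  an=np.pi-np.arctan2(12,102)-bb;u,v=proj('scene',L2W((56+100*np.cos(an),0,145+100*np.sin(an))));print(bb,int(s[int(round(v)),int(round(u))].mean()),end=' | ')
print()
# bystanders diffs: box, stamp, pad
d=cv2.absdiff(s,a).max(2);e=cv2.absdiff(t,b).max(2)
print('scene box',d[168:235,252:315].mean(),'stamp',d[232:260,440:462].mean(),'pad',d[285:340,400:447].mean())
print('top box',e[180:237,325:370].mean(),'stamp',e[200:217,204:222].mean(),'pad',e[140:178,213:242].mean())
h=cv2.cvtColor(s,cv2.COLOR_BGR2HSV);k=cv2.inRange(h,(5,110,80),(20,255,255))[105:150,205:240];ys,xs=np.nonzero(k);print('bar',len(xs),xs.mean()+205,ys.mean()+105)
"
```

```text
44.8667 [0.46173467 0.01905986 0.3025037 ] [-0.37298806  0.94865493  1.12201187] 0.08672301716481756
(330.85, 256.0125) 160.0 (292.7894736842105, 160.5263157894737) 19.0 (array([0.65840056, 0.05125044, 0.09024707]), np.float64(0.0011576167912812649))
2.0 64 | 2.1 166 | 2.2 187 | 2.25 188 | 2.3 188 | 2.35 160 | 2.4 139 | 2.5 114 | 
scene box 2.791518597488747 stamp 2.0568181818181817 pad 2.793036750483559
top box 12.248343079922027 stamp 1.4150326797385622 pad 1.806715063520871
bar 239 218.85774058577405 121.67782426778243
```

```bash
python3 -c "
from cell import env
print(env.sign_off())"
```

```text
the job is handed in; nothing more can be done
None
```

The job is handed in: the pawl is flicked back onto its stop, the lift table is down on its bottom stop, and the release bar is standing in its stand again, leaning about 6°. On the first try at returning the bar its tip missed the socket; the bar fell and was re-placed. I also knocked over the blue look-alike bar and left it lying on the desk, but the ink pad, stamp and box have not moved.

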